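Transfer a run of mask boxes to the mask aligner

ROBOT

A 6-joint arm with a two-finger parallel gripper is mounted at the origin on the work surface. World frame = base frame: x ahead of the robot, y to its left, z up, the work surface at z = 0. Lengths are in m, angles in rad, forces in N, time in s.
With the tool pointing down it reaches from about 0.3 to 0.875 m from the base axis. Payload 4.2 kg.
Tool frame: the origin (TCP) lies on the centre line of the jaws, within the pads' length; the fingertips stand 14 mm ahead of it and the grasp point (between the pads) lies 5 mm behind it; z points along the fingers, x is the direction in which the jaws open and shut, and the axes are right-handed (so a half turn about z gives the same grasp; the last joint's range is limited). The gripper opens to 85 mm and grips with 20 to 120 N. Pads are 22 mm wide; open, the fingers measure 114 mm over their backs; the gripper's body (76 mm by 85 mm) begins 54 mm behind the grasp point. The pads swing forward as they close: fully open they stand 13 mm farther back than shut.
Start: joints at [1.286, 0.32, 1.565, -0, 1.257, -0.02], TCP at [0.15, 0.555, 0.245] pointing down, gripper open.
Joint ranges: [-3.11, 3.11], [-0.84, 2.01], [0.21, 2.61], [-1.34, 4.49], [0.05, 2.63], [-2.56, 2.56]. Speed limits (rad/s): [2.57, 2.57, 3.14, 3.14, 3.14, 3.14].

INTERFACE

Orientations are given as a rotation vector (axis times angle).
In Python, from station import arm gives the robot as it stands.
- The arm moves only by the tool apply_moves, never from a script. Its argument "series" is a list of rows, each a list of 4 numbers: the shift along the tool's x, y, z in m, then the turn about the tool's z in rad. In form: [[tx, ty, tz, twist], ...]. A call has 1 to 5 rows; each row is the pose to reach, as a shift and turn from the pose measured when the call began, along the tool's axes at that moment; what a row does not reach only later rows make up. A row lasts 1/10 s, in which the tool goes at most 50 mm and 8.59 degrees, less where a joint would pass 70% of its speed; a pose out of reach is approached as far as the arm can. A call with a gripper value outside its range is refused whole. "hand" is the closure in counts, from 0 (fully open) to 255 (shut), set as the call begins (left out, the last holds). The fingers move at their own pace and stop on an object; "grip_force" is the grip in N (left out, the last holds). Time passes only in rows, so rows that repeat a pose let the fingers close. It gives the time, the measured TCP pose, the force and the opening at its end, in the units of the state.
- arm.get_state(): the state, without advancing time (a new reading comes with each control period).
- arm.read_camera(name): name is "scene" or "top" or "wrist"; returns a dict with "pixels" (480x640x3 uint8, red, green, blue), "intrinsics" (3x3 intrinsics, pixels), "k1" (the pictures are not rectified: a ray, as slopes to the right and down, at radius r is drawn at 1 + k1 r^2 times it, then the intrinsics apply), "T" (4x4, takes a point from camera to world coordinates). Camera axes: x right, y down, z forward; pixel columns grow to the right and rows downward; lengths in m; the calibration is good to about 2 mm. A picture is of the moment at which its call begins. There is no depth.
- arm.finish_job(): hands the job in, once; it reports no verdict.
The state is a dict: "time": time; "joint_positions": joint angles; "dq": joint speeds; "joint_torque": joint torques, N m; "tcp_pos": TCP position; "tcp_rot": TCP orientation; "ft_force": force on the tool from outside, world axes, zero at the start; "moment": the same for the moment, N m; "gripper_width": finger opening in m.
Only numpy, scipy, OpenCV 4.12 (cv2) and the standard library are available. Lean on these libraries where they do the work, as an engineer would, in place of code of your own. Each camera call takes 0.05 s, during which the arm holds its last target.

TASK

Move the four mask boxes over to the mask aligner, keeping their run order: the box at the black end plate of the outgoing tray is the first, so lean it on the inclined ready stand, seated on the ledge, flat against the leaning support and centred from side to side; stand the other three upright in the aligner's rack in the same order, fully down in the slots, starting with the second box at the rack's own black end plate. There is glass inside, so do not let any box tip over.

Things in the scene. Friction and masses are not known exactly. Their poses are not given: they have to be found in the camera images.
- box_red: red mask box: closed rigid clamshell 92 mm wide (x), 20 mm thick (y), 92 mm tall (z), about 0.11 kg, best gripped across its thickness near the top. Origin at the centre of its underside, z up. A half turn about z makes no difference. At the start it stands upright in a slot of the outgoing tray.
- slot_red: the white slot of the outgoing tray in which the red box starts (fixed). Four alike in a row, 68 mm apart. Dark-floored channel 104 mm long (x), 32 mm wide (y) inside, walls 36 mm above its floor. Origin at the centre of its underside, 5 mm above the table, 5 mm below its floor; +y points along the row to the tray's upright black end plate: the first box of the run is the one farthest in +y.
- box_green: green mask box: closed rigid clamshell 92 mm wide (x), 20 mm thick (y), 92 mm tall (z), about 0.11 kg, best gripped across its thickness near the top. Origin at the centre of its underside, z up. A half turn about z makes no difference. At the start it stands upright in a slot of the outgoing tray.
- slot_green: the white slot of the outgoing tray in which the green box starts (fixed). Four alike in a row, 68 mm apart. Dark-floored channel 104 mm long (x), 32 mm wide (y) inside, walls 36 mm above its floor. Origin at the centre of its underside, 5 mm above the table, 5 mm below its floor; +y points along the row to the tray's upright black end plate: the first box of the run is the one farthest in +y.
- box_blue: blue mask box: closed rigid clamshell 92 mm wide (x), 20 mm thick (y), 92 mm tall (z), about 0.11 kg, best gripped across its thickness near the top. Origin at the centre of its underside, z up. A half turn about z makes no difference. At the start it stands upright in a slot of the outgoing tray.
- slot_blue: the white slot of the outgoing tray in which the blue box starts (fixed). Four alike in a row, 68 mm apart. Dark-floored channel 104 mm long (x), 32 mm wide (y) inside, walls 36 mm above its floor. Origin at the centre of its underside, 5 mm above the table, 5 mm below its floor; +y points along the row to the tray's upright black end plate: the first box of the run is the one farthest in +y.
- box_yellow: yellow mask box: closed rigid clamshell 92 mm wide (x), 20 mm thick (y), 92 mm tall (z), about 0.11 kg, best gripped across its thickness near the top. Origin at the centre of its underside, z up. A half turn about z makes no difference. At the start it stands upright in a slot of the outgoing tray.
- slot_yellow: the white slot of the outgoing tray in which the yellow box starts (fixed). Four alike in a row, 68 mm apart. Dark-floored channel 104 mm long (x), 32 mm wide (y) inside, walls 36 mm above its floor. Origin at the centre of its underside, 5 mm above the table, 5 mm below its floor; +y points along the row to the tray's upright black end plate: the first box of the run is the one farthest in +y.
- aligner_rack: fixed steel base 124 x 194 mm with 3 dark-floored slots in white, and a black plate 55 mm tall at its +y end. Origin: centre of the underside, on the table; z up. Slot centres at x = 0, y = +68 (next to the black plate), 0, -68 mm; each 104 mm long (x), 32 mm wide (y) inside, floor 10 mm above the table, walls 36 mm and end stops 8 mm above the floor. A box stands in it with its thickness along y.
- ready_stand: fixed white rest on a black base 120 x 112 mm; its open side faces -x. The support leans back 0.35 rad towards +x: a plate 40 mm tall, above it 2 uprights at y = +-40 mm (to 80 mm), between them room for a finger. Ledge 34 mm deep, square to it. Origin: centre of the underside, z up. Seated box: underside centre at x 0, y 0, z 33 mm, width along y, top tilted 0.35 rad to +x.

How it is judged:
By the outcome, as a careful person would: the job done as asked, in the order asked, and still so for the second after the job is handed in, with the robot touching nothing.
It also fails if it takes over 118 s, if anything falls off the work surface, if the arm or the gripper's body presses on something with over 40 N, if the wrist force passes 120 N, or if a joint passes its speed limit or range.

## Working session

There is one attempt and no reset: what is moved stays moved. The work goes in short steps, Python scripts to look and compute and a tool call to move; the robot and the scene stay as the last step left them, time stands still between calls to the robot, and variables do not carry over. Pictures are saved under pics/ and viewed, and the job is handed in when it is done.

Besides the shell and the picture viewer there is one more tool, called after ">>>" as name([rows], argument=value, ...), one row to a line, values as JSON. apply_moves: Moves the arm, as the interface text tells. Its arguments: {"type":"object","properties":{"series":{"type":"array","items":{"type":"array","items":{"type":"number"}}},"hand":{"type":"number"},"grip_force":{"type":"number"}},"required":["series"]}

```bash
ls; mkdir -p pics
python3 - <<'E'
from station import arm
import cv2
s=arm.get_state()
for k,v in s.items(): print(k,v)
for n in ("scene","top","wrist"):
    c=arm.read_camera(n); cv2.imwrite(f"pics/a_{n}.png",c["pixels"][:,:,::-1]); print(n,c["intrinsics"],c["k1"],c["T"])
E
```

```text
pics
time 0.0
joint_positions [ 1.28597130e+00  3.20280132e-01  1.56569161e+00  1.06988554e-05
  1.25736674e+00 -2.00012377e-02]
dq [ 0.00080512  0.0001636   0.0027566   0.00096731 -0.00108091 -0.00104551]
joint_torque [-1.02703252e-03 -4.15512514e+01 -2.34167129e+01 -2.63473817e-05
  8.10365978e-03 -6.31256924e-06]
tcp_pos [0.15037042 0.5545232  0.2444841 ]
tcp_rot [ 2.49447100e+00  1.90808217e+00 -2.21977998e-03]
ft_force [-0.94085882  0.29967252  0.73625309]
moment [ 0.01684361 -0.08091766  0.04975941]
gripper_width 0.08521168667761068
scene [[442.8721136    0.         325.29924726]
 [  0.         442.8721136  239.43795867]
 [  0.           0.           1.        ]] -0.1108032727774236 [[ 0.81169134  0.35095006 -0.4668953   0.90205006]
 [ 0.58407165 -0.4934156   0.64451638 -0.54886996]
 [-0.00418036 -0.79584867 -0.60548115  0.59522923]
 [ 0.          0.          0.          1.        ]]
top [[577.53205779   0.         319.36707272]
 [  0.         577.53205779 237.27105149]
 [  0.           0.           1.        ]] -0.18679612022194558 [[ 0.00128679 -0.98375869  0.17949144  0.28691845]
 [-0.9997564  -0.00522046 -0.02144502  0.01600158]
 [ 0.02203375 -0.17942012 -0.98352577  1.13237919]
 [ 0.          0.          0.          1.        ]]
wrist [[421.41351427   0.         318.90207778]
 [  0.         421.41351427 243.7512801 ]
 [  0.           0.           1.        ]] -0.09497411723644429 [[ 2.61540858e-01  9.24323012e-01  2.77890893e-01  7.98765347e-02]
 [ 9.65192294e-01 -2.50328114e-01 -7.57606123e-02  5.74516123e-01]
 [-4.63374239e-04  2.88032644e-01 -9.57620479e-01  3.72016699e-01]
 [ 0.00000000e+00  0.00000000e+00  0.00000000e+00  1.00000000e+00]]
```

View pics/a_top.png

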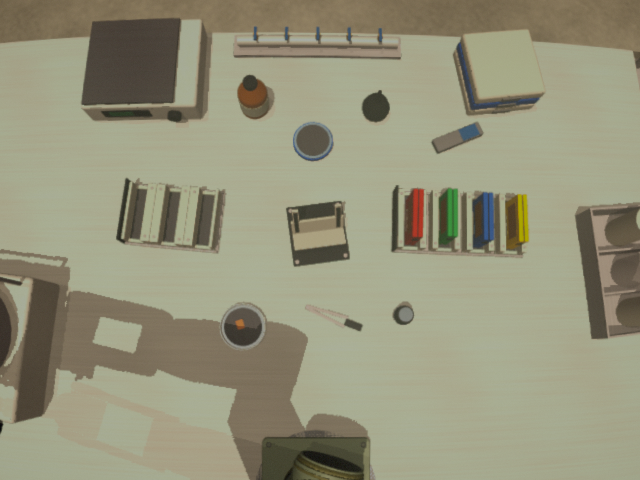

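View pics/a_scene.png

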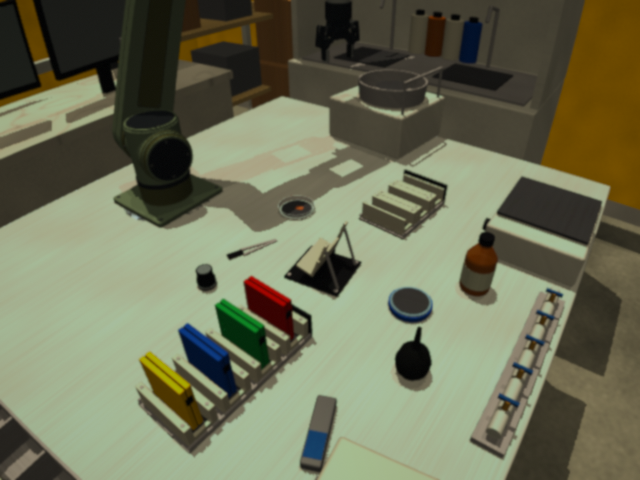

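View pics/a_wrist.png

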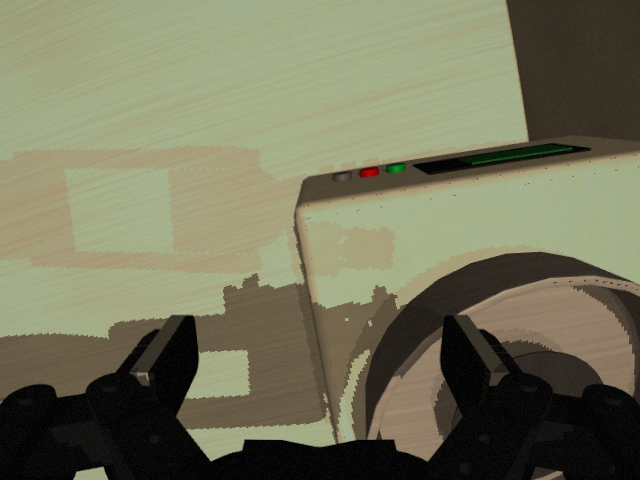

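The top view shows the tray at right with its black plate at px (396,220). From the plate the order is red, green, blue, yellow. The rack is at left with its plate at (124,210), and the stand is at (318,233). Next I'll enlarge and measure.

```bash
cat > h.py <<'E'
import numpy as np, cv2
from station import arm
from scipy.spatial.transform import Rotation as R
def cam(n,save=None):
    c=arm.read_camera(n)
    if save: cv2.imwrite(f"pics/{save}.png",c["pixels"][:,:,::-1])
    return c
def D(c): return np.array([c["k1"],0,0,0,0.])
def ray(c,uv):
    # undistort via model: drawn = ray*(1+k1 r^2)
    p=cv2.undistortPointsIter(np.array(uv,float).reshape(-1,1,2),c["intrinsics"],D(c),None,None,(3,50,1e-12)).reshape(-1,2)
    return np.c_[p,np.ones(len(p))]@c["T"][:3,:3].T
def at_z(c,uv,z):
    d=ray(c,uv); o=c["T"][:3,3]; z=np.broadcast_to(z,len(d))
    return o+d*((z-o[2])/d[:,2])[:,None]
def proj(c,P):
    P=np.atleast_2d(P); T=np.linalg.inv(c["T"]); 
    return cv2.projectPoints(P@T[:3,:3].T+T[:3,3],np.zeros(3),np.zeros(3),c["intrinsics"],D(c))[0].reshape(-1,2)
def crop(c,x0,y0,w,h,s,name):
    im=cv2.resize(c["pixels"][y0:y0+h,x0:x0+w,::-1],None,fx=s,fy=s,interpolation=cv2.INTER_CUBIC)
    cv2.imwrite(f"pics/{name}.png",im)
E
python3 - <<'E'
from h import *
c=cam("top")
np.save("top.npy",c,allow_pickle=True)
crop(c,385,175,155,90,5,"b_tray"); crop(c,110,170,125,90,6,"b_rack"); crop(c,275,190,85,85,7,"b_stand")
E
```

```text
(no output)
```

View pics/b_tray.png

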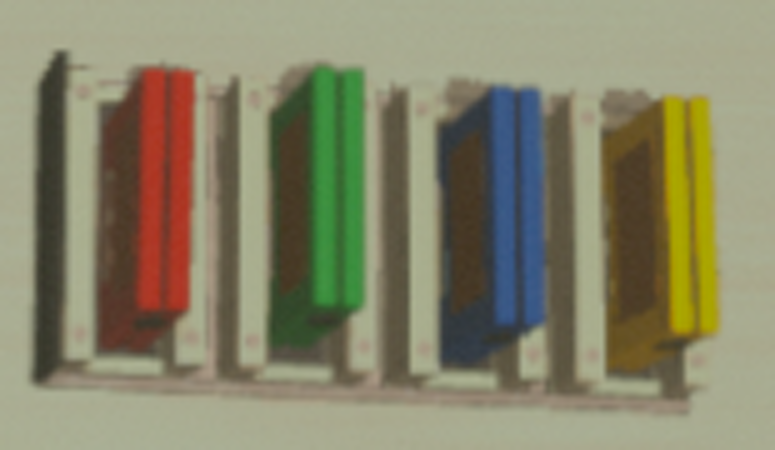

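View pics/b_rack.png

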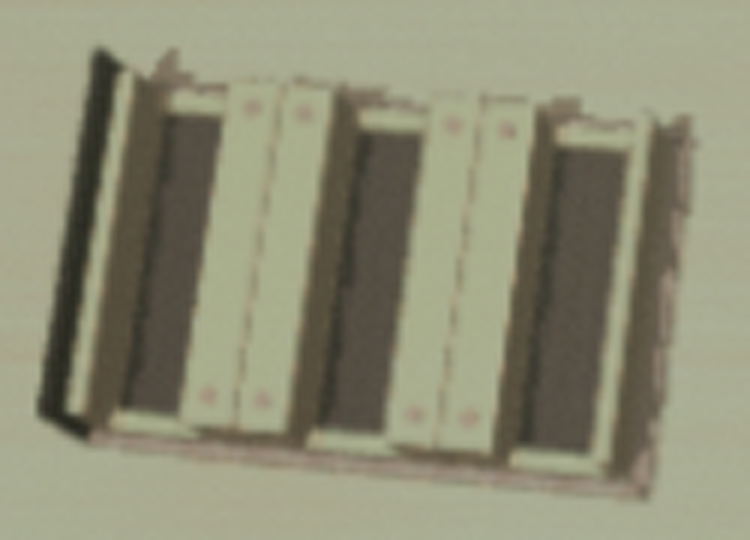

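View pics/b_stand.png

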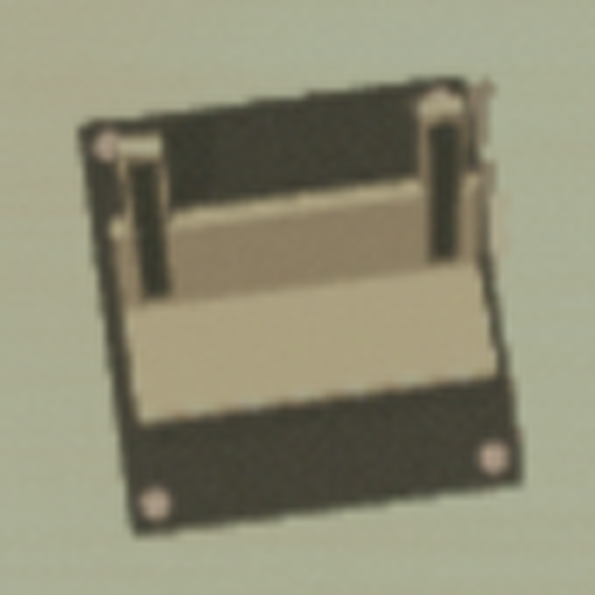

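```bash
cat > m1.py <<'E'
from h import *
c=np.load("top.npy",allow_pickle=True).item()
def g(p,s,x0,y0): return (np.array(p,float)+.5)/s-.5+[x0,y0]
B=dict(red=[(145,68),(193,70),(188,312),(136,310)],green=[(316,67),(364,69),(362,308),(312,307)],blue=[(491,87),(540,89),(545,328),(494,326)],yellow=[(663,97),(709,97),(718,334),(667,334)])
def rect(P):
    ctr=P.mean(0); ex=(P[0]+P[1]-P[2]-P[3])/2; ey=(P[0]+P[3]-P[1]-P[2])/2
    return ctr.round(4), np.degrees(np.arctan2(ex[1],ex[0])).round(2), np.hypot(*ex[:2]).round(4),np.hypot(*ey[:2]).round(4)
for k,p in B.items(): print(k,rect(at_z(c,g(p,5,385,175),.102)))
S=[(80,128),(465,80),(522,483),(135,533)]
for z in (0,.006,.01): print("stand",z,rect(at_z(c,g(S,7,275,190),z)))
W1=[(232,84),(335,92),(288,432),(185,425)];W2=[(432,95),(535,102),(490,455),(388,446)]
for w in (W1,W2): print("wall",rect(at_z(c,g(w,6,110,170),.046)))
# tray wall tops  screws etc
F=[(165,112),(220,115),(180,415),(125,413)],[(360,130),(422,135),(385,430),(318,430)],[(556,145),(627,150),(590,455),(520,445)]
for w in F: print("floor",rect(at_z(c,g(w,6,110,170),.01)))
E
python3 m1.py
```

```text
red (array([ 0.5226, -0.1881,  0.102 ]), np.float64(-3.49), np.float64(0.0919), np.float64(0.0187))
green (array([ 0.5241, -0.2535,  0.102 ]), np.float64(-3.27), np.float64(0.0915), np.float64(0.0187))
blue (array([ 0.5173, -0.3222,  0.102 ]), np.float64(-2.27), np.float64(0.0917), np.float64(0.0195))
yellow (array([ 0.5149, -0.3898,  0.102 ]), np.float64(-2.32), np.float64(0.0917), np.float64(0.0194))
stand 0 (array([ 0.5022, -0.005 ,  0.    ]), np.float64(7.87), np.float64(0.1184), np.float64(0.1112))
stand 0.006 (array([ 0.5011, -0.0049,  0.006 ]), np.float64(7.87), np.float64(0.1178), np.float64(0.1106))
stand 0.01 (array([ 0.5003, -0.0048,  0.01  ]), np.float64(7.87), np.float64(0.1173), np.float64(0.1102))
wall (array([0.5328, 0.3167, 0.046 ]), np.float64(-4.57), np.float64(0.1137), np.float64(0.0346))
wall (array([0.5276, 0.2499, 0.046 ]), np.float64(-4.53), np.float64(0.1168), np.float64(0.0338))
floor (array([0.5389, 0.3568, 0.01  ]), np.float64(-4.05), np.float64(0.1038), np.float64(0.0192))
floor (array([0.533 , 0.2881, 0.01  ]), np.float64(-4.64), np.float64(0.1021), np.float64(0.022))
floor (array([0.5272, 0.2194, 0.01  ]), np.float64(-4.58), np.float64(0.1032), np.float64(0.0239))
```

```bash
cat > plan.py <<'E'
import sys
from h import *
def st():
    s=arm.get_state(); r=R.from_rotvec(s["tcp_rot"]); M=r.as_matrix()
    return s,M
def go(x,y,z,yawdeg=None):
    s,M=st(); d=M.T@(np.array([x,y,z])-s["tcp_pos"])
    yaw=np.degrees(np.arctan2(M[1,0],M[0,0]))
    tw=0 if yawdeg is None else -((yawdeg-yaw+180)%360-180)
    print("t %.2f pos %s yaw %.2f tilt %.2f width %.4f F %s"%(s["time"],s["tcp_pos"].round(4),yaw,np.degrees(np.arccos(-M[2,2])),s["gripper_width"],s["ft_force"].round(1)))
    print("d",d.round(4),"twist",round(np.radians(tw),4), "rows>=",round(max(np.linalg.norm(d)/.05,abs(tw)/8.59),1))
if __name__=="__main__": go(*map(float,sys.argv[1:]))
E
python3 plan.py 0.5226 -0.1881 0.235 86.5; python3 -c "
from h import *
print(R.from_rotvec(arm.get_state()['tcp_rot']).as_matrix().round(4))"
```

```text
t 0.20 pos [0.1504 0.5547 0.2448] yaw 74.83 tilt 0.06 width 0.0855 F [-0.  -0.3 -0.1]
d [-0.6195  0.5536  0.0105] twist -0.2037 rows>= 16.6
[[ 2.617e-01  9.651e-01 -3.000e-04]
 [ 9.651e-01 -2.617e-01 -1.000e-03]
 [-1.100e-03 -0.000e+00 -1.000e+00]]
```

>>> apply_moves([
  [-0.034, 0.03, 0, -0.02],
  [-0.068, 0.06, 0, -0.04],
  [-0.102, 0.09, 0, -0.06],
  [-0.136, 0.12, 0, -0.08],
  [-0.17, 0.15, 0, -0.1],
], hand=100, grip_force=30)

```text
time: 0.7
tcp_pos: [0.251, 0.3497, 0.2449]
tcp_rot: [2.395, 2.032, -0.001]
ft_force: [0.4, 0.3, 1.0]
gripper_width: 0.0522
```

```bash
python3 plan.py 0.5226 -0.1881 0.235 86.5
```

```text
t 0.70 pos [0.251  0.3497 0.2449] yaw 80.65 tilt 0.06 width 0.0522 F [0.4 0.3 1. ]
d [-0.4865  0.3553  0.0105] twist -0.1022 rows>= 12.1
```

>>> apply_moves([
  [-0.04, 0.029, 0, -0.02],
  [-0.08, 0.058, 0, -0.04],
  [-0.12, 0.087, 0, -0.06],
  [-0.16, 0.116, 0, -0.08],
  [-0.2, 0.145, 0, -0.1],
])

```text
time: 1.2
tcp_pos: [0.362, 0.1269, 0.2453]
tcp_rot: [2.289, 2.151, -0.0]
ft_force: [0.6, 0.9, -0.4]
gripper_width: 0.052
```

```bash
python3 plan.py 0.5226 -0.1881 0.235 86.5
```

```text
t 1.20 pos [0.362  0.1269 0.2453] yaw 86.44 tilt 0.06 width 0.0520 F [ 0.6  0.9 -0.4]
d [-0.3044  0.1799  0.0107] twist -0.0011 rows>= 7.1
```

>>> apply_moves([
  [-0.04, 0.024, 0, 0],
  [-0.08, 0.048, 0, 0],
  [-0.12, 0.072, 0, 0],
  [-0.16, 0.096, 0, 0],
  [-0.2, 0.12, 0, 0],
])

```text
time: 1.7
tcp_pos: [0.4698, -0.0822, 0.2456]
tcp_rot: [2.289, 2.15, 0.001]
ft_force: [0.6, 0.6, -0.3]
gripper_width: 0.0517
```

>>> apply_moves([
  [-0.035, 0.02, 0, 0],
  [-0.07, 0.04, 0, 0],
  [-0.1, 0.057, 0, 0],
  [-0.104, 0.06, 0, 0],
  [-0.104, 0.06, 0, 0],
])

```text
time: 2.2
tcp_pos: [0.5231, -0.1903, 0.245]
tcp_rot: [-2.292, -2.149, 0.0]
ft_force: [0.4, 0.7, -0.5]
gripper_width: 0.052
```

```bash
python3 plan.py 0.5226 -0.1881 0.235 86.5; python3 -c "
from h import *
c=cam('wrist','w1');np.save('w1.npy',c,allow_pickle=True)"
```

```text
t 2.20 pos [ 0.5231 -0.1903  0.245 ] yaw 86.31 tilt 0.02 width 0.0520 F [ 0.4  0.7 -0.5]
d [ 0.0022 -0.0006  0.01  ] twist -0.0033 rows>= 0.2
```

View pics/w1.png

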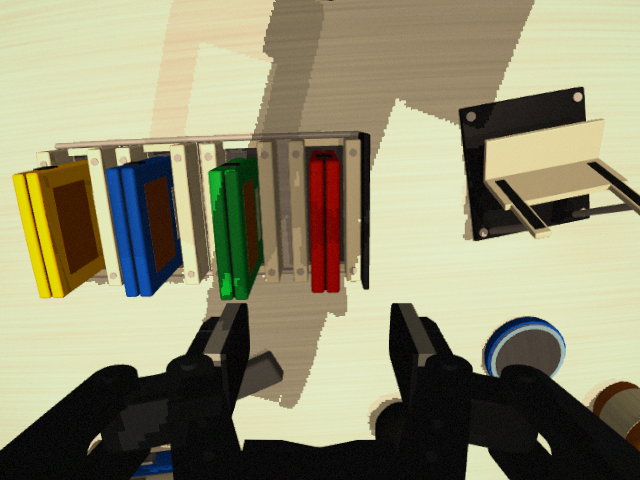

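The wrist view shows the red box top with corners at about (310,153), (339,152), (340,291) and (313,291), centred between the fingers. The stand is at upper right.

Run:
```python
from h import *
c=np.load("w1.npy",allow_pickle=True).item()
crop(c,170,130,210,180,4,"w1a")
crop(c,440,70,200,180,4,"w1b")
print(c["T"].round(3))
```

```text
[[ 0.064  0.956  0.288  0.45 ]
 [ 0.998 -0.062 -0.017 -0.185]
 [ 0.001  0.288 -0.958  0.372]
 [ 0.     0.     0.     1.   ]]
```

View pics/w1a.png

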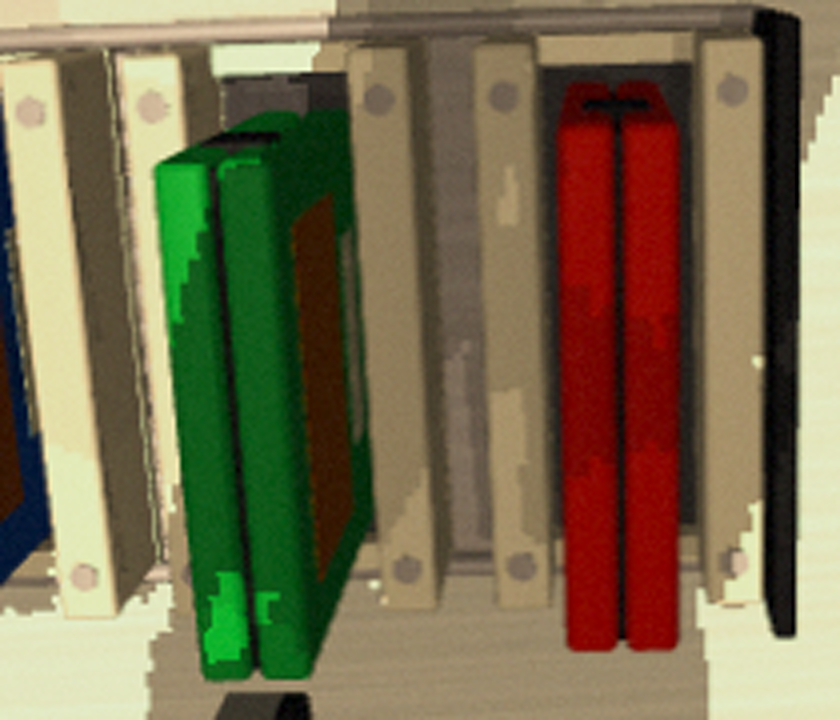

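View pics/w1b.png

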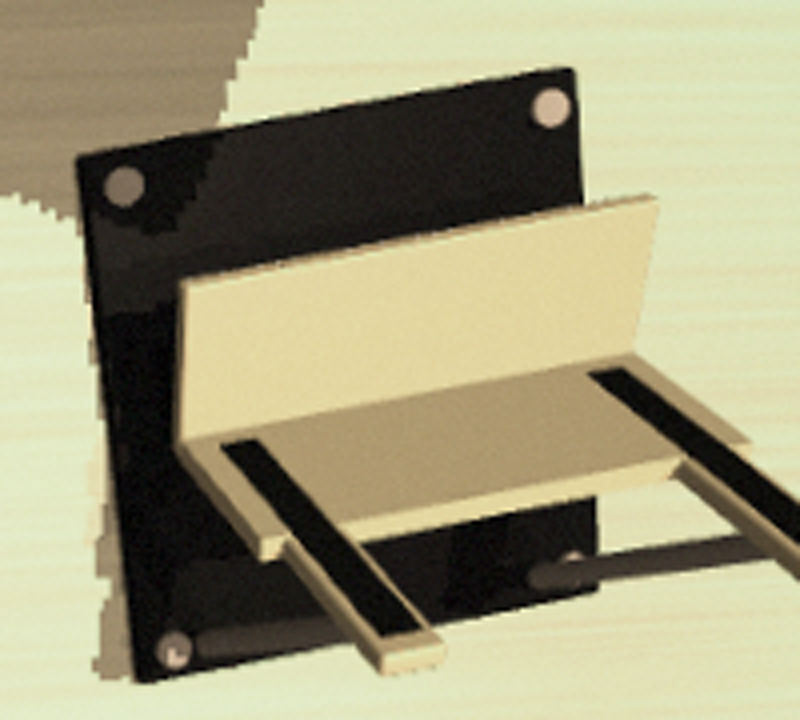

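Run:
```python
from h import *
from m1 import g,rect
c=np.load("w1.npy",allow_pickle=True).item()
print("---")
print("red",rect(at_z(c,g([(679,122),(558,122),(567,650),(678,650)],4,170,130),.102)*[-1,1,1]*[-1,1,1]))
print("green",at_z(c,g([(272,160),(155,165),(205,680),(312,678)],4,170,130),.102).round(4))
# stand base corners
P=g([(75,157),(575,68),(598,590),(138,683)],4,440,70)
for z in(.004,.008,.012):
    Q=at_z(c,P,z); print(z,Q.mean(0).round(4),[np.linalg.norm(Q[i]-Q[(i+1)%4]).round(4) for i in range(4)],np.degrees(np.arctan2(*(Q[3]+Q[2]-Q[0]-Q[1])[1::-1])).round(2))
```

```text
red (array([ 0.5226, -0.1881,  0.102 ]), np.float64(-3.49), np.float64(0.0919), np.float64(0.0187))
green (array([ 0.5241, -0.2535,  0.102 ]), np.float64(-3.27), np.float64(0.0915), np.float64(0.0187))
blue (array([ 0.5173, -0.3222,  0.102 ]), np.float64(-2.27), np.float64(0.0917), np.float64(0.0195))
yellow (array([ 0.5149, -0.3898,  0.102 ]), np.float64(-2.32), np.float64(0.0917), np.float64(0.0194))
stand 0 (array([ 0.5022, -0.005 ,  0.    ]), np.float64(7.87), np.float64(0.1184), np.float64(0.1112))
stand 0.006 (array([ 0.5011, -0.0049,  0.006 ]), np.float64(7.87), np.float64(0.1178), np.float64(0.1106))
stand 0.01 (array([ 0.5003, -0.0048,  0.01  ]), np.float64(7.87), np.float64(0.1173), np.float64(0.1102))
wall (array([0.5328, 0.3167, 0.046 ]), np.float64(-4.57), np.float64(0.1137), np.float64(0.0346))
wall (array([0.5276, 0.2499, 0.046 ]), np.float64(-4.53), np.float64(0.1168), np.float64(0.0338))
floor (array([0.5389, 0.3568, 0.01  ]), np.float64(-4.05), np.float64(0.1038), np.float64(0.0192))
floor (array([0.533 , 0.2881, 0.01  ]), np.float64(-4.64), np.float64(0.1021), np.float64(0.022))
floor (array([0.5272, 0.2194, 0.01  ]), np.float64(-4.58), np.float64(0.1032), np.float64(0.0239))
---
red (array([ 0.5215, -0.1854,  0.102 ]), np.float64(176.96), np.float64(0.0906), np.float64(0.0193))
green [[ 0.4785 -0.2387  0.102 ]
 [ 0.478  -0.2577  0.102 ]
 [ 0.5678 -0.2613  0.102 ]
 [ 0.5686 -0.2424  0.102 ]]
0.004 [ 0.5002 -0.0014  0.004 ] [np.float64(0.1128), np.float64(0.1185), np.float64(0.112), np.float64(0.119)] 8.2
0.008 [ 0.4996 -0.0034  0.008 ] [np.float64(0.1116), np.float64(0.1172), np.float64(0.1108), np.float64(0.1177)] 8.2
0.012 [ 0.4991 -0.0054  0.012 ] [np.float64(0.1103), np.float64(0.116), np.float64(0.1096), np.float64(0.1165)] 8.2
```

>>> apply_moves([
  [0.003, -0.001, 0.04, -0.006],
  [0.003, -0.001, 0.08, -0.006],
  [0.003, -0.001, 0.12, -0.006],
  [0.003, -0.001, 0.15, -0.006],
  [0.003, -0.001, 0.16, -0.006],
])

```text
time: 2.75
tcp_pos: [0.5192, -0.1839, 0.0826]
tcp_rot: [-2.278, -2.154, 0.004]
ft_force: [-0.5, -0.4, -0.5]
gripper_width: 0.0522
```

>>> apply_moves([
  [0, 0, 0, 0],
  [0, 0, 0, 0],
  [0, 0, 0, 0],
  [0, 0, 0, 0],
  [0, 0, 0, 0],
], hand=255, grip_force=40)

```text
time: 3.25
tcp_pos: [0.5198, -0.1841, 0.0838]
tcp_rot: [-2.279, -2.155, 0.002]
ft_force: [-0.3, 0.6, 2.9]
gripper_width: 0.0194
```

```bash
python3 plan.py 0.5226 -0.1881 0.235 86.5; python3 -c "
from h import *
c=cam('wrist','w2')"
```

```text
t 3.25 pos [ 0.5198 -0.1841  0.0838] yaw 86.80 tilt 0.28 width 0.0194 F [-0.3  0.6  2.9]
d [-0.0035  0.0023 -0.1513] twist 0.0052 rows>= 3.0
```

View pics/w2.png

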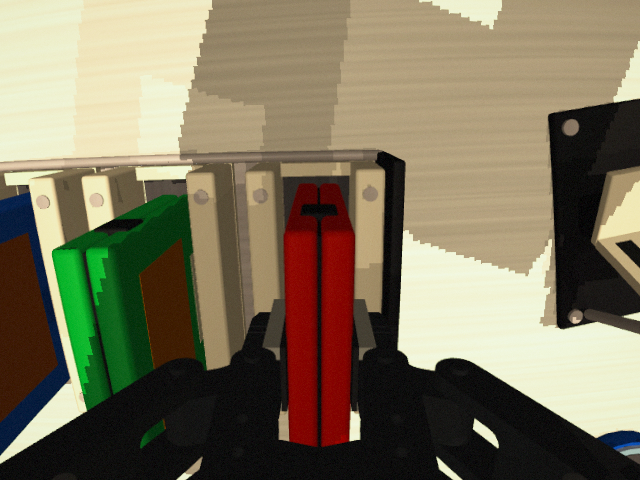

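The red box is gripped (width 19.4 mm, pads either side of the box). Lifting.

>>> apply_moves([
  [0, 0, -0.02, 0],
  [0, 0, -0.05, 0],
  [0, 0, -0.08, 0],
  [0, 0, -0.11, 0],
  [0, 0, -0.13, 0],
])

```text
time: 3.8
tcp_pos: [0.5209, -0.1847, 0.2162]
tcp_rot: [-2.281, -2.157, 0.0]
ft_force: [-0.8, -0.6, -1.3]
gripper_width: 0.0195
```

>>> apply_moves([
  [0.01, 0, -0.01, 0],
  [0.03, 0, -0.01, 0.05],
  [0.05, 0, -0.01, 0.15],
  [0.07, 0, -0.01, 0.25],
  [0.085, 0, -0.01, 0.35],
])

```text
time: 4.3
tcp_pos: [0.5251, -0.0981, 0.2257]
tcp_rot: [-2.624, -1.721, 0.002]
ft_force: [-0.8, -0.1, -0.6]
gripper_width: 0.0198
```

```bash
python3 plan.py 0.5 -0.003 0.235 8; python3 -c "
from h import *
c=cam('wrist','w3')"
```

```text
t 4.30 pos [ 0.5251 -0.0981  0.2257] yaw 66.53 tilt 0.21 width 0.0198 F [-0.8 -0.1 -0.6]
d [ 0.0772 -0.0609 -0.009 ] twist 1.0215 rows>= 6.8
```

View pics/w3.png

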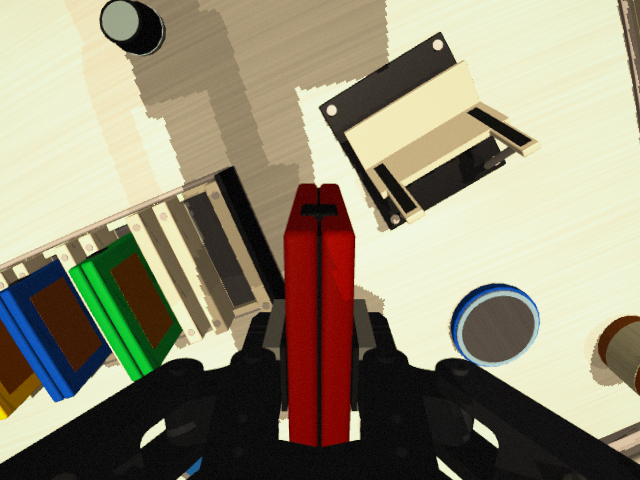

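```bash
cat > held.py <<'E'
from h import *
def held(uv,dz=.018,c=None):
    c=c or cam('wrist'); s=arm.get_state(); M=R.from_rotvec(s["tcp_rot"]).as_matrix()
    P=at_z(c,uv,s["tcp_pos"][2]+dz)
    return (P-s["tcp_pos"])@M
E
python3 - <<'E'
from held import *
c=cam('wrist'); crop(c,260,160,120,300,2,"w3a")
print(held([(285,232),(355,232),(350,445),(290,445)],c=c).round(4))
E
```

```text
[[-0.0067 -0.0444 -0.0178]
 [ 0.0121 -0.0443 -0.0178]
 [ 0.012   0.0273 -0.0181]
 [-0.0075  0.027  -0.0181]]
```

View pics/w3a.png

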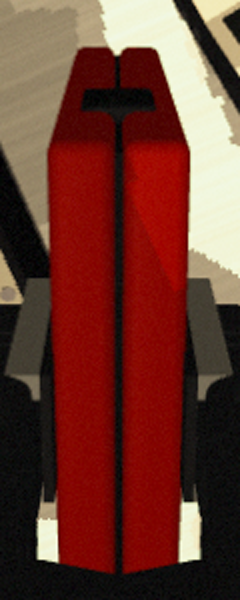

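The held box shows the wrist camera reads about 2.6 mm too far along tool x. Corrected for that, the two cameras agree on the stand to about 1 mm: (0.5005, -0.005), yaw 8°. Moving over it.

>>> apply_moves([
  [0.015, -0.012, 0, 0.12],
  [0.03, -0.024, 0, 0.26],
  [0.045, -0.036, 0, 0.4],
  [0.06, -0.047, 0, 0.54],
  [0.07, -0.055, 0, 0.68],
])

```text
time: 4.9
tcp_pos: [0.5015, -0.0114, 0.2257]
tcp_rot: [-3.047, -0.752, 0.005]
ft_force: [0.7, -1.0, -1.3]
gripper_width: 0.0192
```

```bash
python3 plan.py 0.4987 -0.0032 0.226 8
```

```text
t 4.90 pos [ 0.5015 -0.0114  0.2257] yaw 27.74 tilt 0.25 width 0.0192 F [ 0.7 -1.  -1.3]
d [ 0.0013 -0.0085 -0.0003] twist 0.3445 rows>= 2.3
```

>>> apply_moves([
  [0, -0.003, 0, 0.12],
  [0.001, -0.007, 0, 0.25],
  [0.0013, -0.0085, 0, 0.33],
  [0.0013, -0.0085, 0, 0.344],
  [0.0013, -0.0085, 0, 0.344],
])

```text
time: 5.4
tcp_pos: [0.4986, -0.0036, 0.2255]
tcp_rot: [-3.131, -0.223, 0.006]
ft_force: [0.5, 0.4, -1.7]
gripper_width: 0.0193
```

```bash
python3 plan.py 0.4987 -0.0032 0.226 8; python3 -c "
from h import *
c=cam('wrist','w4');c=cam('top','t4');np.save('t4.npy',c,allow_pickle=True);crop(c,240,150,150,130,5,'t4a');c=cam('scene','s4');crop(c,240,150,150,150,5,'s4a')"
```

```text
t 5.40 pos [ 0.4986 -0.0036  0.2255] yaw 8.16 tilt 0.27 width 0.0193 F [ 0.5  0.4 -1.7]
d [ 0.0001 -0.0004 -0.0005] twist 0.0028 rows>= 0.0
```

View pics/w4.png

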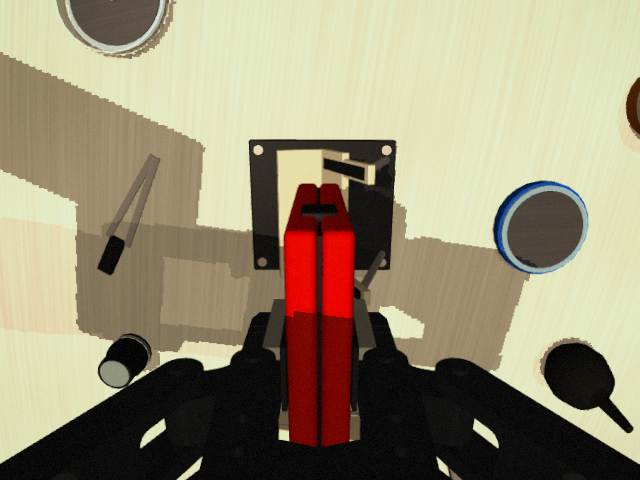

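View pics/t4a.png

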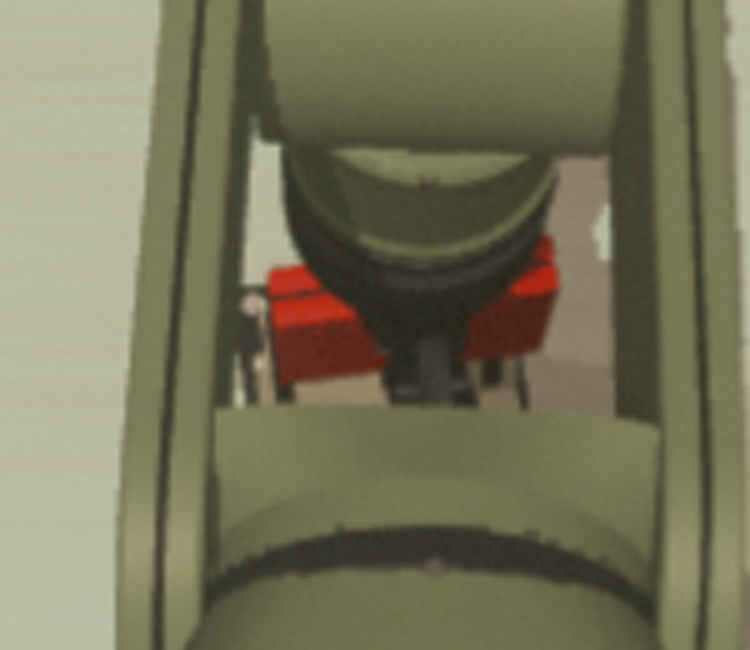

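View pics/s4a.png

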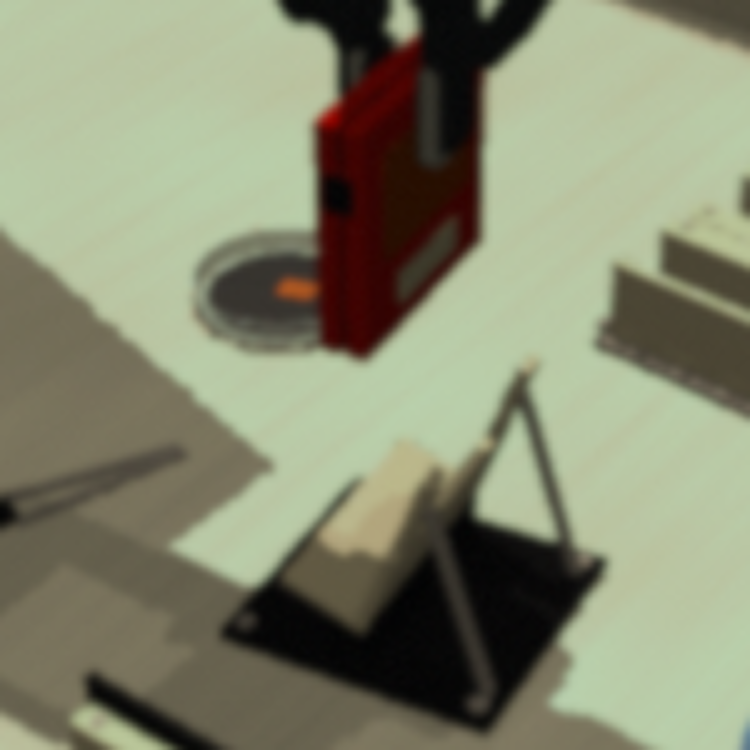

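Run:
```python
from held import *
c=cam('wrist'); crop(c,235,125,180,160,4,"w4a")
s=arm.get_state(); M=R.from_rotvec(s["tcp_rot"]).as_matrix()
Q=at_z(c,[(249,140),(395,140),(391,268),(254,269)],.006)
print(((Q-s["tcp_pos"])@M).round(4)); print(Q.mean(0))
print(held([(285,232),(355,232)],c=c).round(4))
t=np.load('t4.npy',allow_pickle=True).item()
g=lambda p,s,x0,y0:(np.array(p,float)+.5)/s-.5+[x0,y0]
P=at_z(t,g([(268,270),(556,238),(557,268),(275,328)],5,240,150),.2255+.018)
print("top",P.round(4), P.mean(0), ((P-s["tcp_pos"])@M).round(4))
```

```text
[[-0.056  -0.0572  0.22  ]
 [ 0.0619 -0.0573  0.2196]
 [ 0.0637  0.0522  0.2193]
 [-0.0564  0.0533  0.2197]]
[ 5.00832276e-01 -2.54694638e-04  6.00000000e-03]
[[-0.0088 -0.0443 -0.0178]
 [ 0.01   -0.0443 -0.0179]]
top [[ 0.5031  0.0381  0.2435]
 [ 0.5141 -0.0533  0.2435]
 [ 0.5043 -0.0535  0.2435]
 [ 0.4843  0.0357  0.2435]] [ 0.50144708 -0.0082421   0.2435    ] [[ 0.0101 -0.0406 -0.0178]
 [ 0.0082  0.0514 -0.018 ]
 [-0.0016  0.0503 -0.018 ]
 [-0.0089 -0.0408 -0.0177]]
```

View pics/w4a.png

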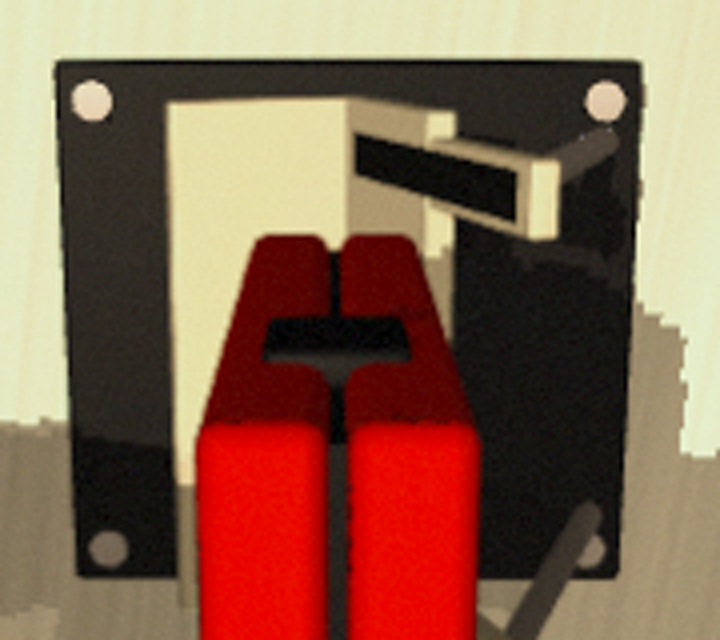

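Both cameras put the box 3–4 mm to the stand's -y side, with X within about 1.5 mm of what I want. I'll correct that sideways and descend to just above the ledge.

>>> apply_moves([
  [0, -0.0036, 0.01, 0],
  [0, -0.0036, 0.035, 0],
  [0, -0.0036, 0.06, 0],
  [0, -0.0036, 0.085, 0],
  [0, -0.0036, 0.1, 0],
])

```text
time: 6.1
tcp_pos: [0.4964, 0.0006, 0.1232]
tcp_rot: [-3.131, -0.222, 0.011]
ft_force: [0.1, 0.6, -0.3]
gripper_width: 0.0197
```

```bash
python3 plan.py 0.4987 0 0.111 8; python3 -c "
from h import *
c=cam('wrist','w5');c=cam('scene','s5');crop(c,240,150,150,150,5,'s5a')"
```

```text
t 6.10 pos [0.4964 0.0006 0.1232] yaw 8.11 tilt 0.45 width 0.0197 F [ 0.1  0.6 -0.3]
d [0.0023 0.0009 0.0122] twist 0.002 rows>= 0.2
```

View pics/w5.png

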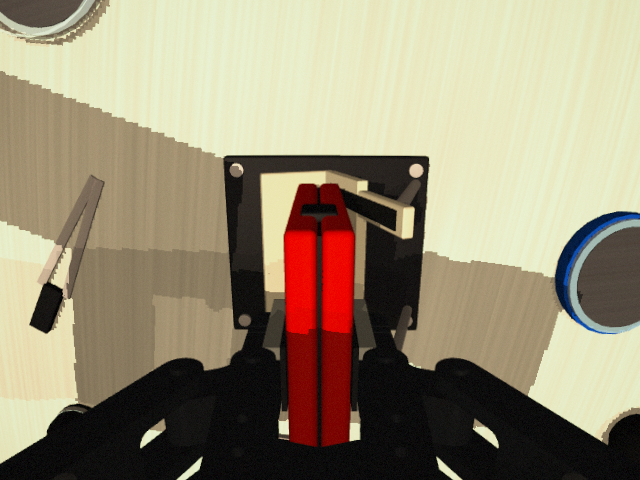

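View pics/s5a.png

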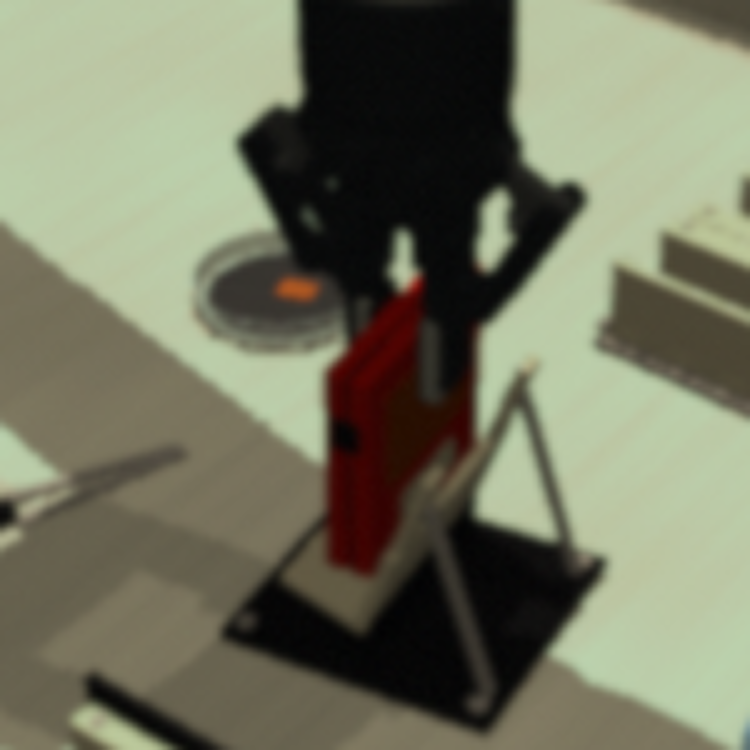

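Run:
```python
from held import *
c=cam('wrist')
s=arm.get_state(); M=R.from_rotvec(s["tcp_rot"]).as_matrix()
Q=(at_z(c,[(224.5,157),(428.5,157),(416,329.5),(234.5,328.5)],.006)-s["tcp_pos"])@M
print(Q.round(4),Q.mean(0)); print(s["tcp_pos"])
print(held([(285,232),(355,232)],c=c).round(4))
```

```text
[[-0.0555 -0.0529  0.119 ]
 [ 0.062  -0.0531  0.1183]
 [ 0.062   0.057   0.1179]
 [-0.0559  0.0568  0.1187]] [0.00314232 0.00193957 0.11845029]
[0.49699165 0.00051435 0.12447403]
[[-0.0098 -0.0449 -0.0178]
 [ 0.0088 -0.0449 -0.0179]]
```

>>> apply_moves([
  [0.0015, 0.0005, 0.004, 0],
  [0.0015, 0.0005, 0.008, 0],
  [0.0015, 0.0005, 0.011, 0],
  [0.0015, 0.0005, 0.011, 0],
])

```text
time: 6.65
tcp_pos: [0.4949, -0.0001, 0.1145]
tcp_rot: [-3.131, -0.223, 0.023]
ft_force: [-8.9, -0.6, 8.0]
gripper_width: 0.0198
```

```bash
python3 plan.py 0.4987 0 0.111 8
```

```text
t 6.65 pos [ 4.949e-01 -1.000e-04  1.145e-01] yaw 8.14 tilt 0.84 width 0.0198 F [-8.9 -0.6  8. ]
d [0.0038 0.0004 0.0034] twist 0.0025 rows>= 0.1
```

```bash
python3 -c "
from h import *
c=cam('wrist','w6');c=cam('scene','s6');crop(c,275,210,90,90,8,'s6a')"
```

```text
(no output)
```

View pics/s6a.png

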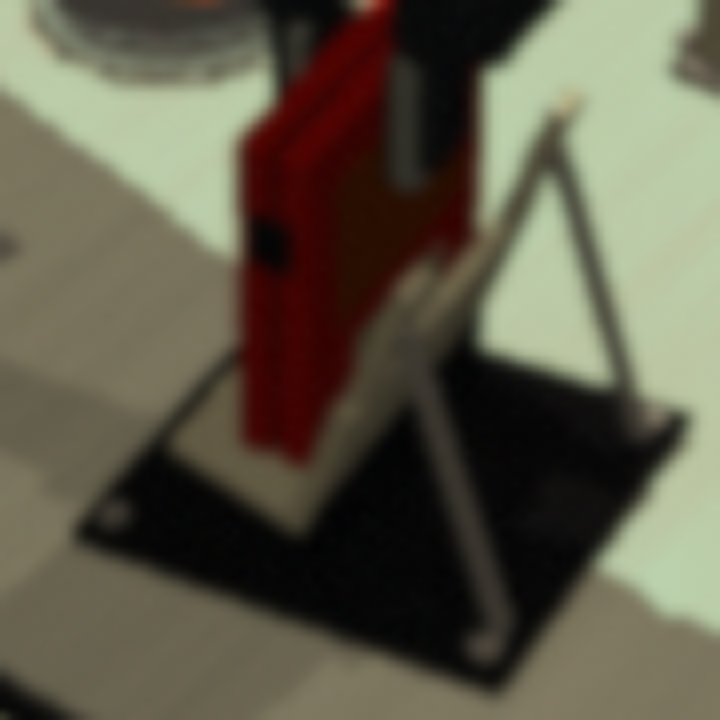

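View pics/w6.png

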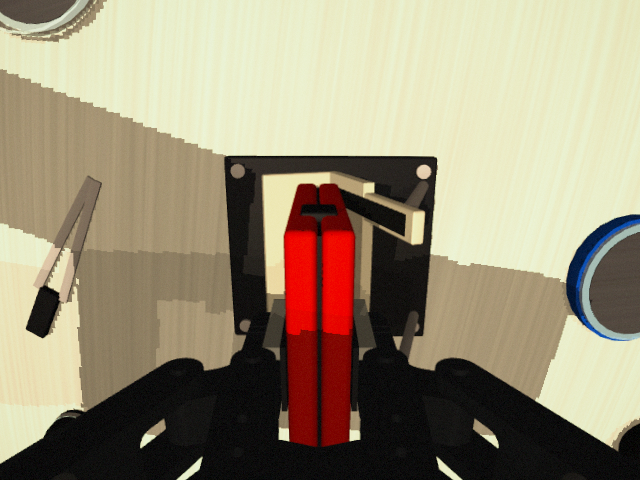

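```bash
cat > ov.py <<'E'
from h import *
def stand_pts(sx,sy,yaw):
    a=np.radians(yaw); Rz=np.array([[np.cos(a),-np.sin(a),0],[np.sin(a),np.cos(a),0],[0,0,1]])
    t=.35; u=np.array([np.sin(t),0,np.cos(t)]); w=np.array([np.cos(t),0,-np.sin(t)])
    c0=np.array([0,0,.033])+.010*w
    W=lambda p:np.array([sx,sy,0])+Rz@p
    L=[]
    yv=np.array([0,1,0])
    for q in (c0,c0-.034*w,c0+.04*u): L.append((W(q-.05*yv),W(q+.05*yv)))
    for y in(-.04,.04): L.append((W(c0+.04*u+y*yv),W(c0+.08*u+y*yv)))
    b=[W(np.array(p)) for p in((-.06,-.056,0),(.06,-.056,0),(.06,.056,0),(-.06,.056,0))]
    for i in range(4): L.append((b[i],b[(i+1)%4]))
    return L
def box_lines(T):
    v=[T[:3,:3]@np.array([x,y,z])+T[:3,3] for z in(0,.092) for x in(-.046,.046) for y in(-.01,.01)]
    E=[(0,1),(2,3),(4,5),(6,7),(0,2),(1,3),(4,6),(5,7),(0,4),(1,5),(2,6),(3,7)]
    return [(v[i],v[j]) for i,j in E]
def held_box(dy=.0015,off=.0738):
    s=arm.get_state(); M=R.from_rotvec(s["tcp_rot"]).as_matrix()
    T=np.eye(4); T[:3,:3]=np.c_[M[:,1],-M[:,0]*-1,-M[:,2]]; T[:3,0]=M[:,1];T[:3,1]=M[:,0];T[:3,2]=-M[:,2]
    T[:3,3]=s["tcp_pos"]+M@[0,dy,off]; return T
def draw(c,Ls,x0,y0,w,h,s,name):
    im=cv2.resize(c["pixels"][y0:y0+h,x0:x0+w,::-1],None,fx=s,fy=s,interpolation=cv2.INTER_CUBIC)
    for L,col in Ls:
        for a,b in L:
            p=proj(c,[a,b]); p=((p-[x0,y0]+.5)*s-.5)
            cv2.line(im,tuple(int(i) for i in p[0]),tuple(int(i) for i in p[1]),col,1,cv2.LINE_AA)
    cv2.imwrite(f"pics/{name}.png",im)
E
python3 - <<'E'
from ov import *
S=stand_pts(.5005,-.005,8);B=box_lines(held_box())
draw(cam('scene'),[(S,(255,255,0)),(B,(255,0,255))],265,190,110,110,7,"o1")
draw(cam('wrist'),[(S,(255,0,0)),(B,(255,0,255))],210,120,240,240,3,"o2")
E
```

```text
(no output)
```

View pics/o1.png

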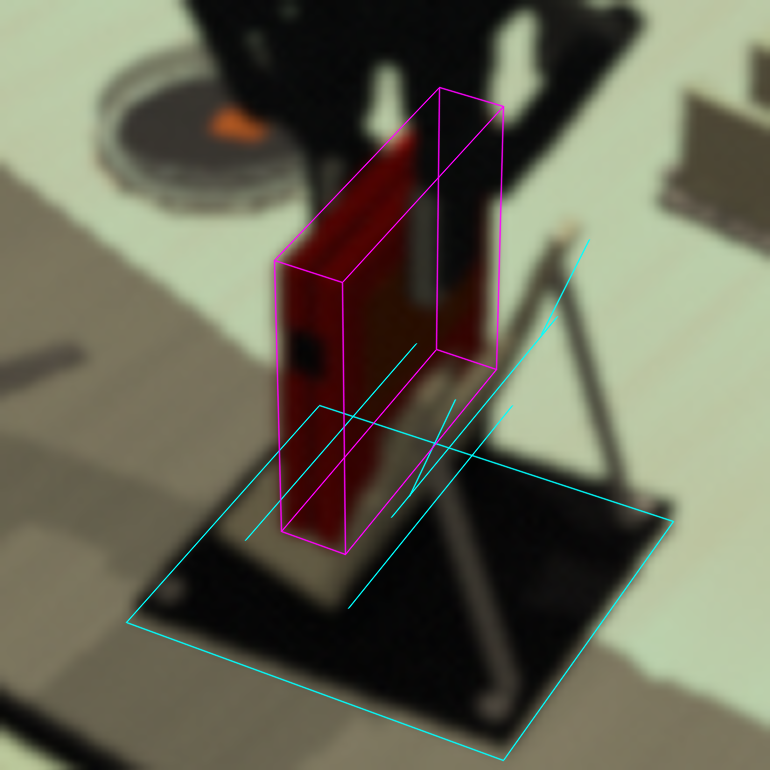

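View pics/o2.png

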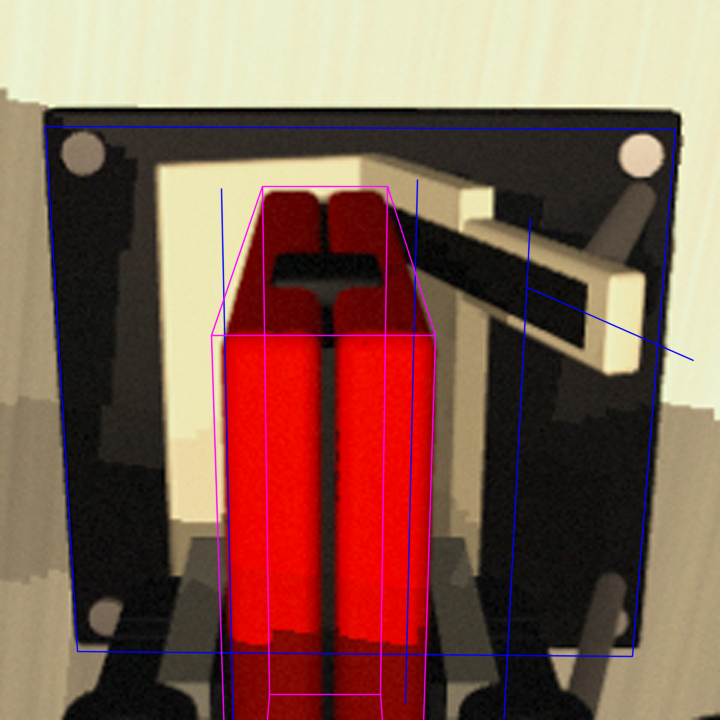

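The base outline matches, but my ledge and support overlay sits about 12 mm too far to +x. I'll triangulate the ledge edges from the earlier pictures.

```bash
cat > tri.py <<'E'
from h import *
g=lambda p,s,x0,y0:(np.array(p,float)+.5)/s-.5+[x0,y0]
t=np.load("top.npy",allow_pickle=True).item(); w=np.load("w1.npy",allow_pickle=True).item()
def tri(obs):
    A=np.zeros((3,3));b=np.zeros(3);L=[]
    for c,uv in obs:
        d=ray(c,[uv])[0]; d/=np.linalg.norm(d); P=np.eye(3)-np.outer(d,d); A+=P; b+=P@c["T"][:3,3]; L.append((P,c["T"][:3,3]))
    x=np.linalg.solve(A,b); return x,[np.linalg.norm(P@(x-o)) for P,o in L]
T=dict(fp=(140,423),fm=(497,375),cp=(133,300),cm=(478,262),up=(141,140),um=(440,105),b0=(80,128),b1=(465,80),b2=(522,483),b3=(135,533))
W=dict(fp=(655,198),fm=(184,283),cp=(632,355),cm=(180,440),um=(410,662),b0=None,b1=(138,683),b2=(75,157),b3=(575,68))
a=np.radians(8); Rz=np.array([[np.cos(a),-np.sin(a),0],[np.sin(a),np.cos(a),0],[0,0,1]])
for k in T:
    if W.get(k) is None: continue
    x,r=tri([(t,g(T[k],7,275,190)),(w,g(W[k],4,440,70))])
    print(k,x.round(4),"stand frame mm",(Rz.T@(x-[.5005,-.005,0])*1e3).round(1),"res mm",(np.array(r)*1e3).round(1))
E
python3 tri.py
```

```text
fp [0.4606 0.0395 0.0447] stand frame mm [-33.3  49.7  44.7] res mm [0.1 0.1]
fm [ 0.4737 -0.0578  0.0466] stand frame mm [-33.9 -48.6  46.6] res mm [0.2 0.2]
cp [0.4939 0.0417 0.039 ] stand frame mm [-0.  47.2 39. ] res mm [1.7 1.7]
cm [ 0.5065 -0.0535  0.0364] stand frame mm [ -0.8 -48.8  36.4] res mm [0.9 0.9]
um [ 0.5344 -0.0392  0.1066] stand frame mm [ 28.8 -38.6 106.6] res mm [0.7 0.7]
b1 [ 0.5647 -0.0515  0.0122] stand frame mm [ 57.1 -55.   12.2] res mm [0.5 0.5]
b2 [ 0.4493 -0.0673  0.009 ] stand frame mm [-59.3 -54.5   9. ] res mm [0.3 0.3]
b3 [0.4344 0.0413 0.0116] stand frame mm [-59.   55.1  11.6] res mm [0.3 0.3]
```

The ledge corner triangulates about 10 mm further to -x than the base-centred model, and the contact agrees. Backing off: up first, then 6 mm to -x.

>>> apply_moves([
  [-0.002, 0, -0.006, 0],
  [-0.005, 0, -0.006, 0],
  [-0.005, 0, -0.006, 0],
  [-0.005, 0, -0.006, 0],
])

```text
time: 7.25
tcp_pos: [0.4906, -0.0008, 0.1209]
tcp_rot: [-3.131, -0.223, 0.02]
ft_force: [-0.3, 0.9, -1.6]
gripper_width: 0.0195
```

```bash
python3 plan.py 0.4887 0.0005 0.114 8;  python3 - <<'E'
from held import *
from ov import *
c=cam('wrist','w7'); print(held([(285,232),(355,232)],c=c).round(4))
a=np.radians(8); o=np.array([.5005,-.005])-.0095*np.array([np.cos(a),np.sin(a)]); print(o)
S=stand_pts(*o,8);B=box_lines(held_box())
draw(cam('scene'),[(S[:5],(255,255,0)),(B,(255,0,255))],265,190,110,110,7,"o3")
draw(c,[(S[:5],(255,0,0)),(B,(255,0,255))],210,120,240,240,3,"o4")
E
```

```text
t 7.25 pos [ 0.4906 -0.0008  0.1209] yaw 8.14 tilt 0.76 width 0.0195 F [-0.3  0.9 -1.6]
d [-0.0016 -0.0015  0.0069] twist 0.0025 rows>= 0.1
[[-0.0087 -0.0442 -0.0177]
 [ 0.0101 -0.0443 -0.018 ]]
[ 0.49109245 -0.00632214]
```

View pics/o3.png

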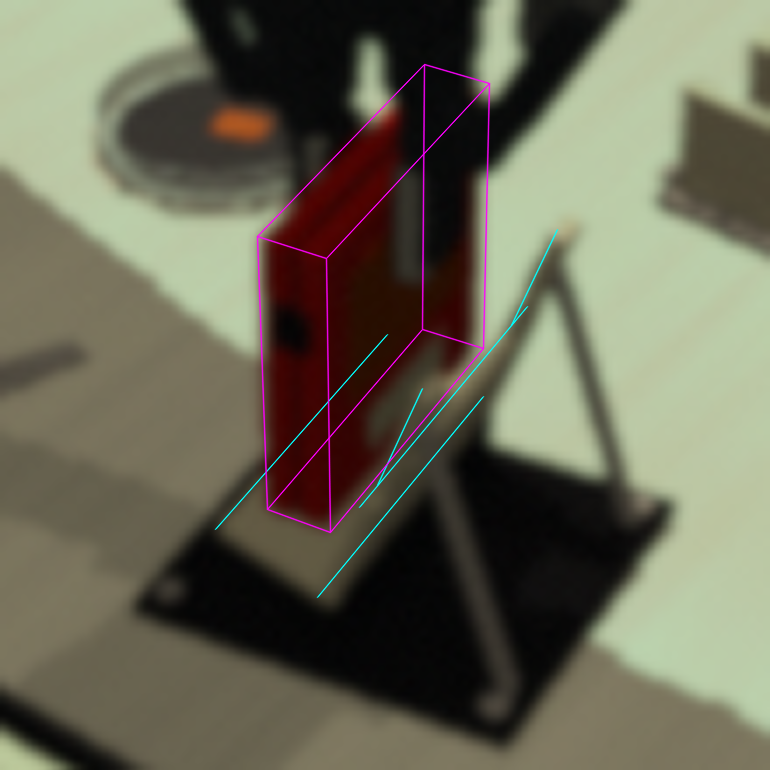

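View pics/o4.png

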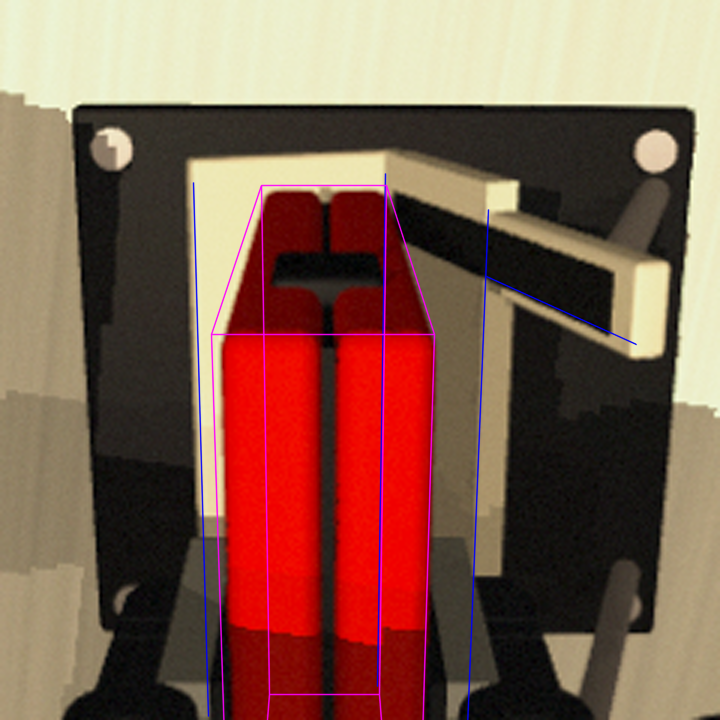

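Run:
```python
from held import *
g=lambda p,s,x0,y0:(np.array(p,float)+.5)/s-.5+[x0,y0]
c=cam('wrist'); s=arm.get_state(); M=R.from_rotvec(s["tcp_rot"]).as_matrix()
f=lambda p,z:((at_z(c,g(p,3,210,120),z)-s["tcp_pos"])@M*1e3).round(1)
for z in(.006,.010,.012): q=f([(75,107),(693,110),(652,632),(102,632)],z); print(z,q[:,:2].tolist(),q.mean(0))
print("front +y end",f([(188,160)],.0412),"corner +y end",f([(388,150)],.030),"upright tip mid",f([(650,310)],.105))
print("box edge",held([(285,232),(355,232)],c=c).round(4)[:,:2])
```

```text
0.006 [[-47.5, -53.7], [69.9, -53.5], [70.1, 56.5], [-47.9, 57.1]] [ 11.15    1.6   114.325]
0.01 [[-46.7, -54.0], [68.8, -53.8], [69.0, 54.3], [-47.1, 54.9]] [ 11.     0.35 110.3 ]
0.012 [[-46.3, -54.2], [68.2, -54.0], [68.4, 53.2], [-46.7, 53.8]] [ 10.9  -0.3 108.3]
front +y end [[-22.3 -48.   79.8]] corner +y end [[ 10.9 -48.3  90.5]] upright tip mid [[ 38.1 -38.7  15.1]]
box edge [[-0.0087 -0.0442]
 [ 0.0102 -0.0443]]
```

Sideways the box is within 0.5 mm of centre by ledge end, upright and base. X needs about 1 mm more to -x. Lowering.

>>> apply_moves([
  [-0.0012, 0, 0.003, 0],
  [-0.0012, 0, 0.006, 0],
  [-0.0012, 0, 0.008, 0],
  [-0.0012, 0, 0.008, 0],
])

```text
time: 7.8
tcp_pos: [0.4887, -0.0009, 0.112]
tcp_rot: [-3.131, -0.223, 0.024]
ft_force: [-0.5, -0.4, -1.3]
gripper_width: 0.0194
```

```bash
python3 plan.py 0.4887 0.0005 0.111 8
```

```text
t 7.80 pos [ 0.4887 -0.0009  0.112 ] yaw 8.14 tilt 0.89 width 0.0194 F [-0.5 -0.4 -1.3]
d [ 0.0002 -0.0014  0.001 ] twist 0.0025 rows>= 0.0
```

>>> apply_moves([
  [0, 0, 0.001, 0],
  [0, 0, 0.002, 0],
  [0, 0, 0.002, 0],
])

```text
time: 8.1
tcp_pos: [0.489, -0.001, 0.1112]
tcp_rot: [-3.131, -0.223, 0.023]
ft_force: [-1.2, -0.4, 8.0]
gripper_width: 0.0198
```

```bash
python3 plan.py 0.4887 0.0005 0.111 8
```

```text
t 8.10 pos [ 0.489  -0.001   0.1112] yaw 8.14 tilt 0.83 width 0.0198 F [-1.2 -0.4  8. ]
d [-0.0001 -0.0015  0.0002] twist 0.0024 rows>= 0.0
```

Clean ledge contact, 8 N straight up at the predicted height. Now I'll open in small steps so the box leans onto the +x finger.

>>> apply_moves([
  [0, 0, -0.0005, 0],
  [0, 0, -0.0005, 0],
  [0, 0, -0.0005, 0],
], hand=182, grip_force=20)

```text
time: 8.4
tcp_pos: [0.4892, -0.001, 0.1117]
tcp_rot: [-3.131, -0.223, 0.022]
ft_force: [1.0, 0.1, 0.1]
gripper_width: 0.0243
```

```bash
python3 plan.py 0.4887 0.0005 0.111 8; python3 -c "
from h import *
c=cam('wrist','w8');c=cam('scene','s8');crop(c,265,190,110,110,6,'s8a')"
```

```text
t 8.40 pos [ 0.4892 -0.001   0.1117] yaw 8.14 tilt 0.81 width 0.0243 F [1.  0.1 0.1]
d [-0.0002 -0.0015  0.0007] twist 0.0025 rows>= 0.0
```

View pics/s8a.png

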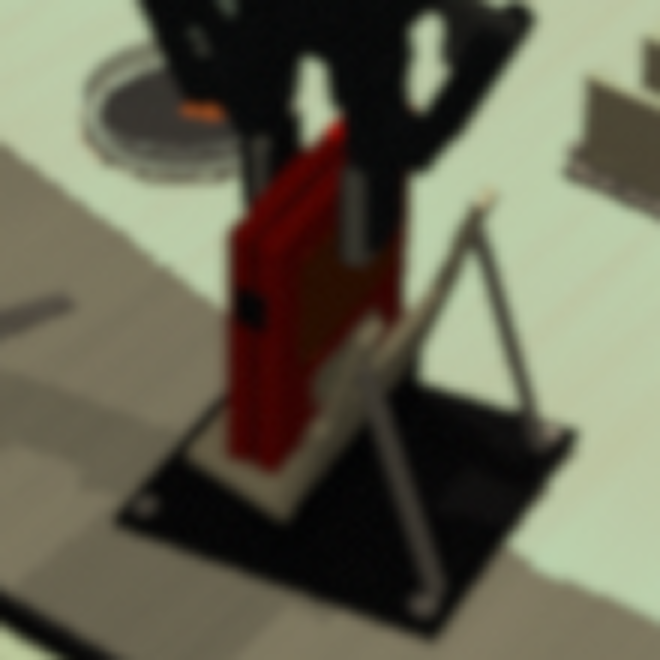

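View pics/w8.png

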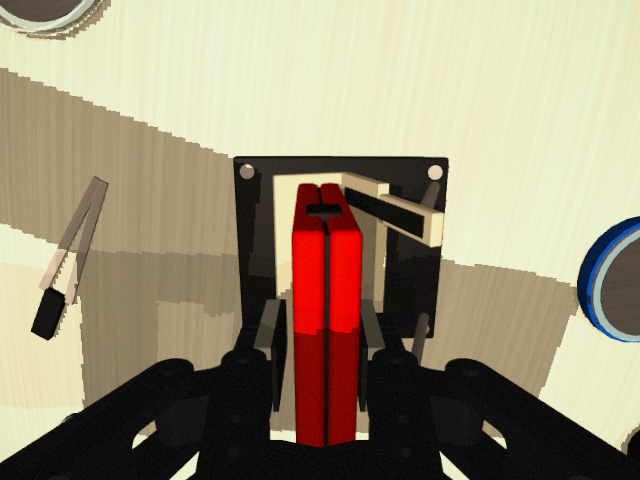

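The box now leans on the right (+x) finger. Continuing in steps.

>>> apply_moves([
  [0.001, 0, 0, 0],
  [0.002, 0, 0, 0],
  [0.003, 0, 0, 0],
], hand=160)

```text
time: 8.8
tcp_pos: [0.4921, -0.0005, 0.1114]
tcp_rot: [-3.131, -0.223, 0.023]
ft_force: [-0.0, 0.0, -0.8]
gripper_width: 0.032
```

>>> apply_moves([
  [0.001, 0, 0, 0],
  [0.002, 0, 0, 0],
  [0.003, 0, 0, 0],
], hand=138)

```text
time: 9.1
tcp_pos: [0.4952, -0.0001, 0.1114]
tcp_rot: [-3.131, -0.223, 0.023]
ft_force: [-0.7, 0.8, -0.2]
gripper_width: 0.0388
```

```bash
python3 plan.py 0.4887 0.0005 0.111 8; python3 -c "
from h import *
c=cam('wrist','w9');c=cam('scene','s9');crop(c,265,190,110,110,6,'s9a')"
```

```text
t 9.10 pos [ 4.952e-01 -1.000e-04  1.114e-01] yaw 8.15 tilt 0.84 width 0.0388 F [-0.7  0.8 -0.2]
d [-0.0063 -0.0015  0.0005] twist 0.0025 rows>= 0.1
```

View pics/s9a.png

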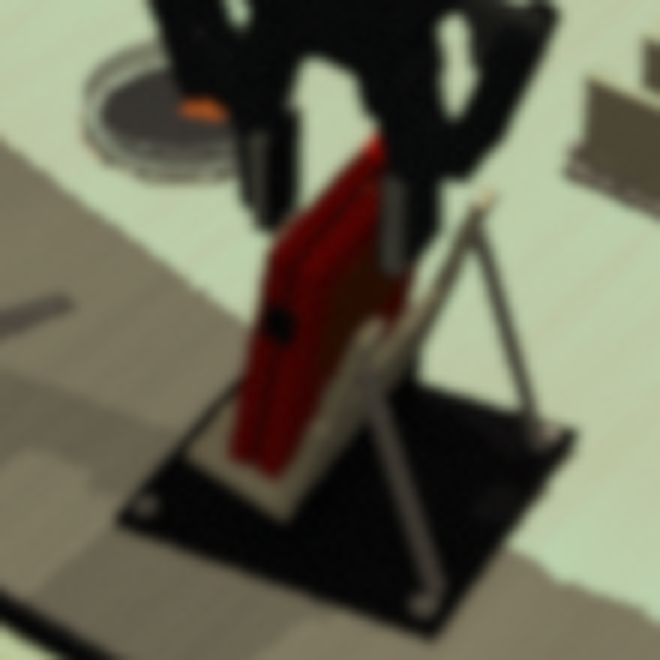

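View pics/w9.png

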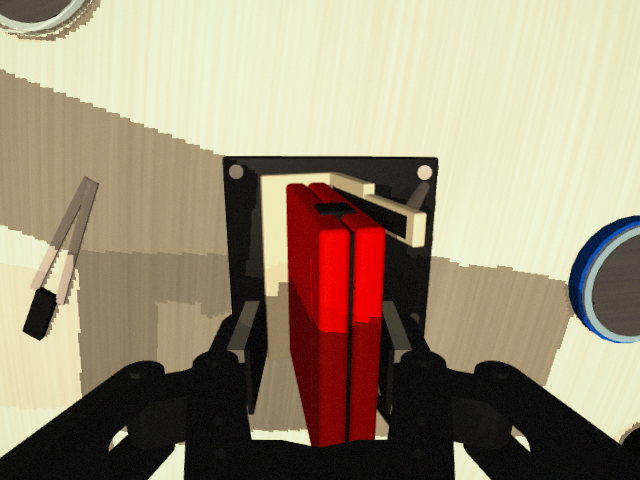

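Working smoothly: about 10° of lean, box following the finger. Continuing.

>>> apply_moves([
  [0.001, 0, 0, 0],
  [0.002, 0, 0, 0],
  [0.003, 0, 0, 0],
  [0.004, 0, 0, 0],
], hand=115)

```text
time: 9.6
tcp_pos: [0.4993, 0.0005, 0.1114]
tcp_rot: [-3.131, -0.223, 0.022]
ft_force: [0.3, -0.2, 0.0]
gripper_width: 0.0466
```

>>> apply_moves([
  [0.001, 0, 0, 0],
  [0.002, 0, 0, 0],
  [0.003, 0, 0, 0],
  [0.004, 0, 0, 0],
], hand=90)

```text
time: 10.0
tcp_pos: [0.5033, 0.0011, 0.1113]
tcp_rot: [-3.131, -0.223, 0.023]
ft_force: [0.8, -0.4, -1.0]
gripper_width: 0.0552
```

>>> apply_moves([
  [0.001, 0, 0, 0],
  [0.002, 0, 0, 0],
  [0.003, 0, 0, 0],
  [0.004, 0, 0, 0],
], hand=60)

```text
time: 10.4
tcp_pos: [0.5074, 0.0017, 0.1113]
tcp_rot: [-3.131, -0.223, 0.023]
ft_force: [-0.8, -0.0, 0.1]
gripper_width: 0.0653
```

```bash
python3 plan.py 0.4887 0.0005 0.111 8; python3 -c "
from h import *
c=cam('wrist','w10');c=cam('scene','s10');crop(c,265,190,110,110,6,'s10a')"
```

```text
t 10.40 pos [0.5074 0.0017 0.1113] yaw 8.14 tilt 0.84 width 0.0653 F [-0.8 -0.   0.1]
d [-0.0186 -0.0015  0.0005] twist 0.0025 rows>= 0.4
```

View pics/s10a.png

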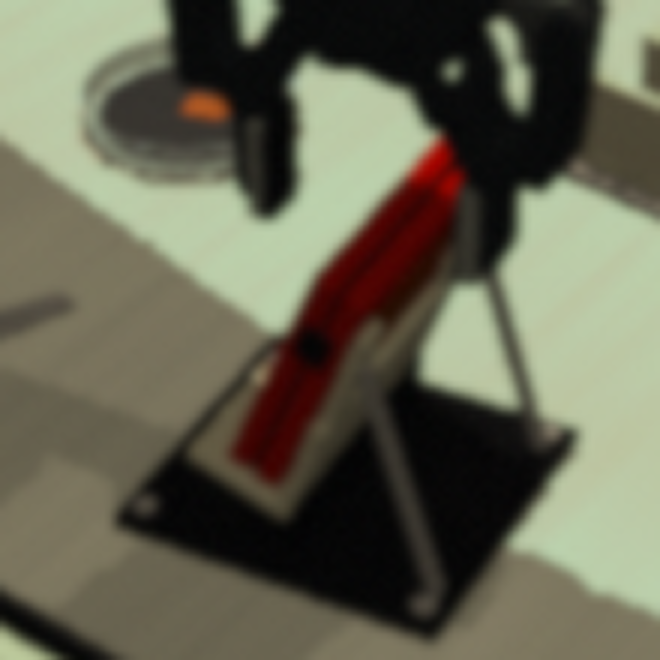

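View pics/w10.png

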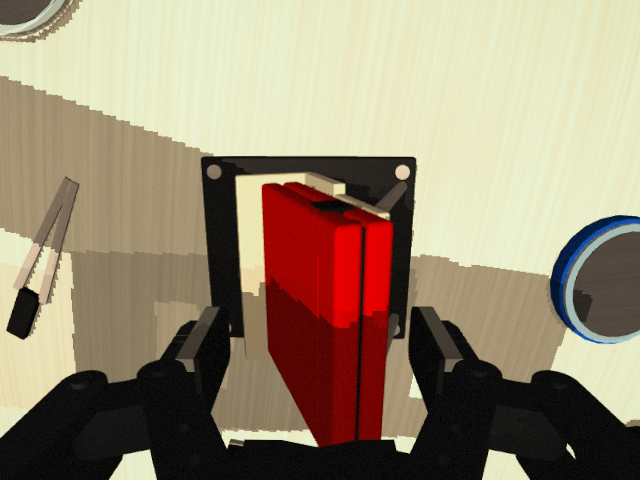

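Run:
```python
from ov import *
a=np.radians(8); o=np.array([.5005,-.005])-.0095*np.array([np.cos(a),np.sin(a)])
t=.35;Rz=R.from_euler('z',8,degrees=True).as_matrix()
T=np.eye(4); T[:3,:3]=Rz@np.c_[[0,1,0],[-np.cos(t),0,np.sin(t)],[np.sin(t),0,np.cos(t)]]; T[:3,3]=[*o,.033]
S=stand_pts(*o,8);B=box_lines(T)
draw(cam('scene'),[(B,(255,0,255))],265,190,110,110,7,"o5")
c=cam('wrist'); draw(c,[(B,(255,0,255))],190,140,240,200,3,"o6")
c=cam('top'); crop(c,265,180,110,110,6,"t5")
```

```text
(no output)
```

View pics/o5.png

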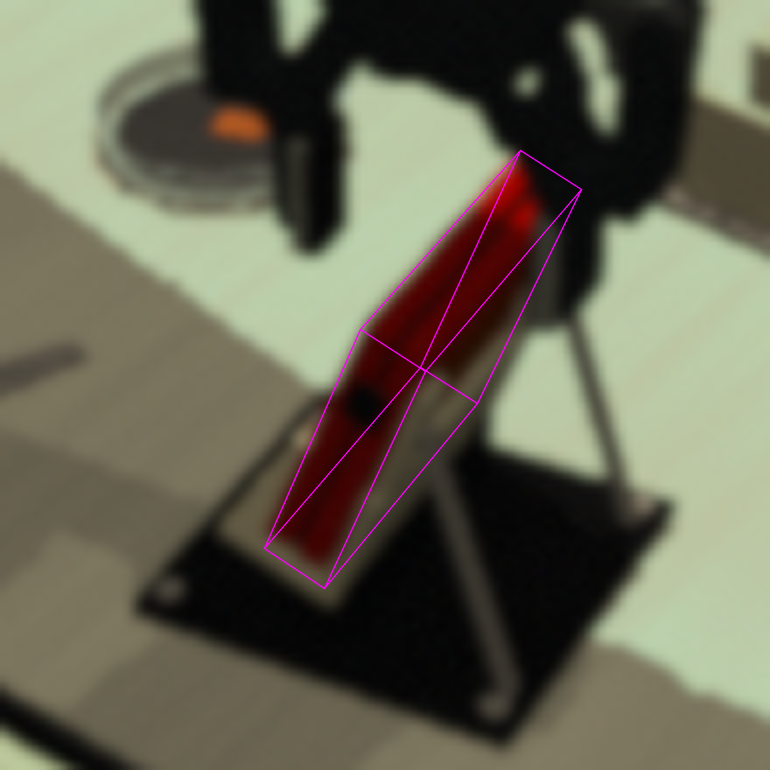

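View pics/o6.png

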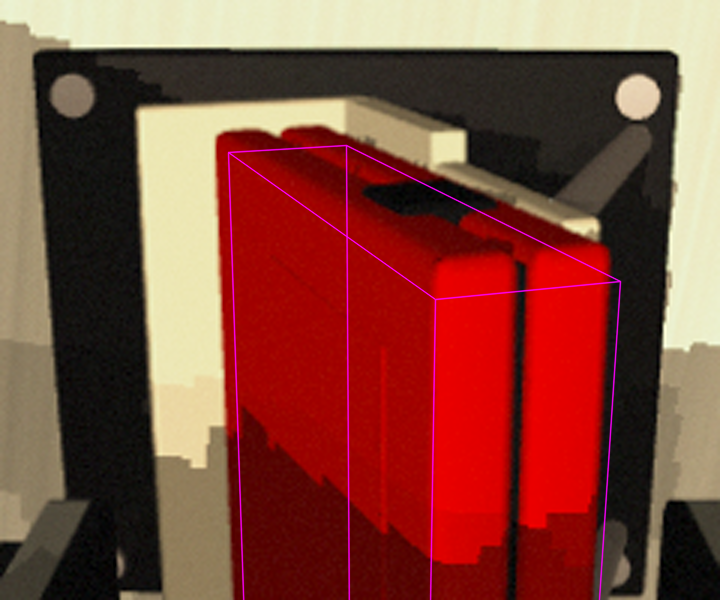

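The box is on the support and clear of both fingers. Withdrawing upward for a clear look.

>>> apply_moves([
  [0.002, 0, -0.01, 0],
  [0.002, 0, -0.04, 0],
  [0.002, 0, -0.08, 0],
  [0.0, 0, -0.12, 0],
  [0, 0, -0.15, 0],
])

```text
time: 11.15
tcp_pos: [0.5099, 0.0014, 0.2647]
tcp_rot: [-3.131, -0.223, 0.017]
ft_force: [0.6, 0.7, 0.9]
gripper_width: 0.0652
```

>>> apply_moves([
  [-0.03, 0, 0, 0],
  [-0.06, 0.02, 0, 0],
  [-0.08, 0.05, 0, 0],
  [-0.08, 0.08, 0, 0],
  [-0.08, 0.1, 0, 0],
])

```text
time: 11.65
tcp_pos: [0.4445, -0.1105, 0.2665]
tcp_rot: [-3.133, -0.221, 0.014]
ft_force: [0.7, 0.9, 0.2]
gripper_width: 0.0651
```

```bash
python3 plan.py 0.4887 0.0005 0.111 8
python3 - <<'E'
from h import *
c=cam('wrist','w11');np.save('w11.npy',c,allow_pickle=True);c=cam('scene');np.save('s11.npy',c,allow_pickle=True);crop(c,265,190,110,110,7,'s11a')
c=cam('top','t11');np.save('t11.npy',c,allow_pickle=True);crop(c,265,180,110,110,7,"t11a")
E
```

```text
t 11.65 pos [ 0.4445 -0.1105  0.2665] yaw 8.09 tilt 0.51 width 0.0651 F [0.7 0.9 0.2]
d [ 0.0607 -0.1034  0.1552] twist 0.0015 rows>= 3.9
```

View pics/w11.png

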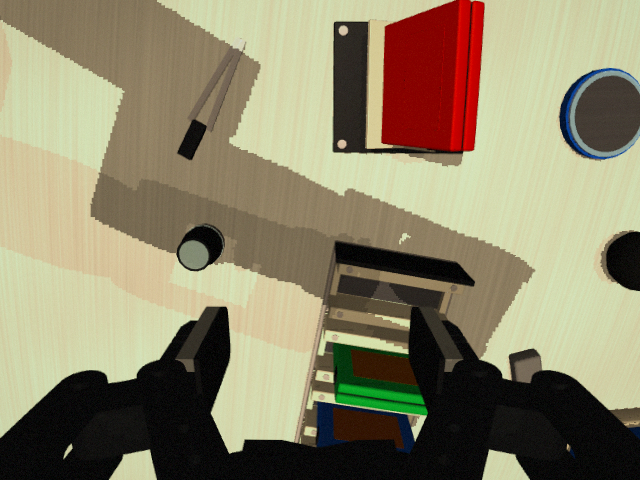

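View pics/s11a.png

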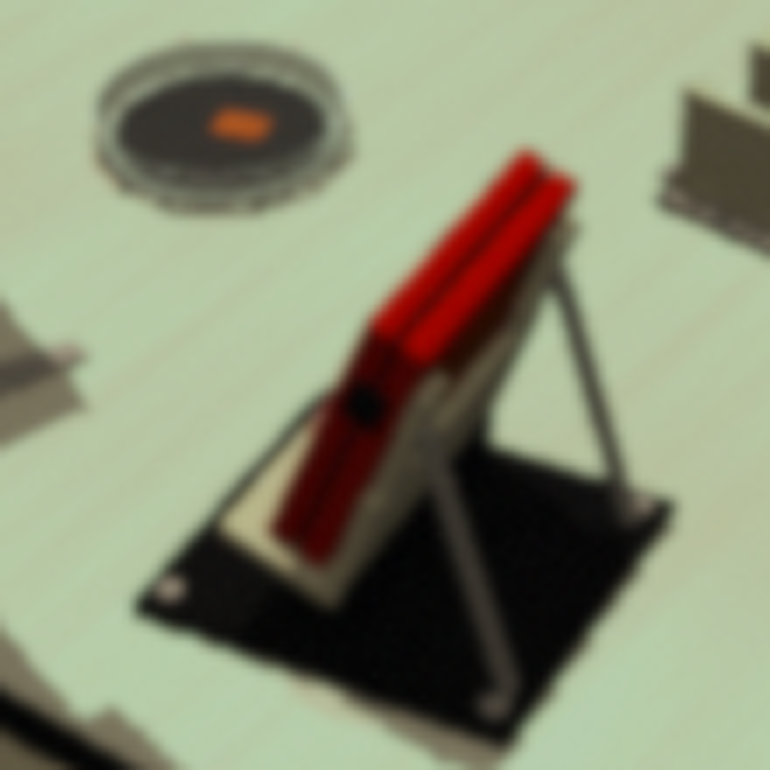

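View pics/t11a.png

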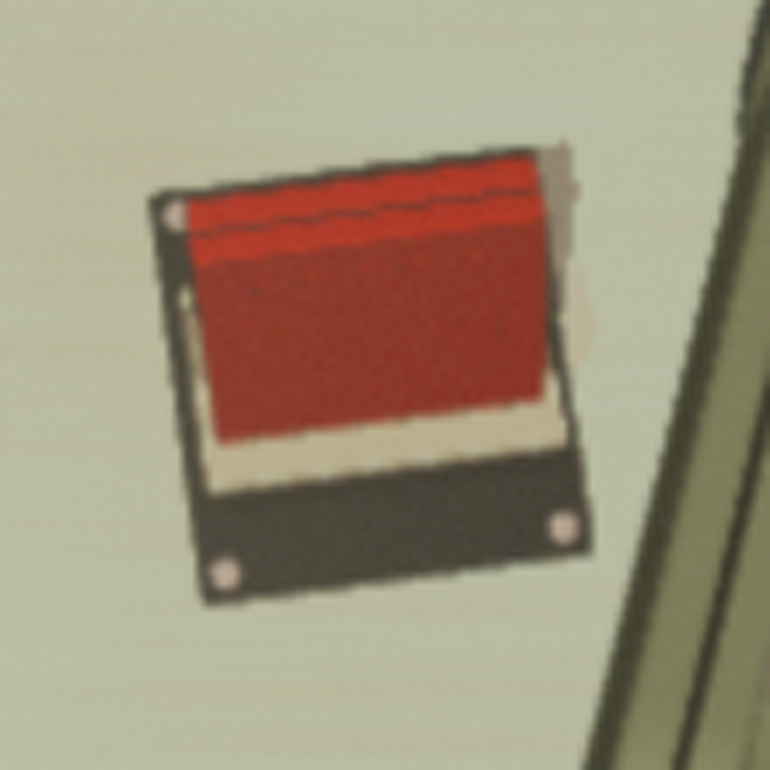

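Run:
```python
from h import *
from scipy.optimize import least_squares
g=lambda p,s,x0,y0:(np.array(p,float)+.5)/s-.5+[x0,y0]
s=np.load('s11.npy',allow_pickle=True).item();t=np.load('t11.npy',allow_pickle=True).item()
# box local: X thick(+toward support), Y width, Z up
Ps=np.array([(-10,-46,92),(10,-46,92),(10,46,92),(-10,46,92),(-10,-46,0),(10,-46,0)])/1e3
us=g([(373,328),(415,365),(577,182),(528,148),(270,535),(323,566)],7,265,190)
Pt=np.array([(-10,46,92),(-10,-46,92),(10,46,92),(10,-46,92),(-10,46,0),(-10,-46,0)])/1e3
ut=g([(198,270),(546,222),(188,200),(537,155),(218,441),(545,400)],7,265,180)
def f(p,full=False):
    M=R.from_euler('zyx',[p[3],p[4],p[5]]).as_matrix(); W=lambda P:P@M.T+p[:3]
    r=np.r_[(proj(s,W(Ps)+np.r_[p[6:8],0])-us).ravel(),(proj(t,W(Pt))-ut).ravel()]
    return r
r=least_squares(f,[.491,-.006,.033,.14,.35,0,0,0]); print(r.x.round(4),f(r.x).round(1))
```

```text
[ 0.4936 -0.0061  0.0179  0.1439  0.3592 -0.0436 -0.0171  0.0199] [-1.4 -0.8  1.6 -0.2  0.3  0.7 -1.1  0.1 -0.1 -0.4  0.6  0.7 -0.1 -0.8
  0.3 -0.2  0.2  0.1 -0.1  0.4 -0.1  0.4 -0.2  0.3]
```

Red is seated. In the top view the ledge margins beside it are 3.6 and 4.1 mm, the box edge runs parallel to the ledge, and the fitted tilt is 0.36 rad. Next is green.

```bash
python3 plan.py 0.522 -0.253 0.2 87.1
```

```text
t 11.80 pos [ 0.4449 -0.1095  0.2659] yaw 8.02 tilt 0.59 width 0.0654 F [-0.2  0.3 -0.5]
d [0.057  0.153  0.0649] twist -1.3803 rows>= 9.2
```

>>> apply_moves([
  [0.006, 0.016, 0, -0.14],
  [0.012, 0.032, 0, -0.28],
  [0.018, 0.048, 0, -0.42],
  [0.024, 0.064, 0, -0.56],
  [0.03, 0.08, 0, -0.7],
], hand=100)

```text
time: 12.3
tcp_pos: [0.4862, -0.1838, 0.2656]
tcp_rot: [-2.858, -1.288, 0.013]
ft_force: [-0.5, -0.1, -0.9]
gripper_width: 0.0522
```

```bash
python3 plan.py 0.522 -0.253 0.2 87.1
```

```text
t 12.30 pos [ 0.4862 -0.1838  0.2656] yaw 48.52 tilt 0.60 width 0.0522 F [-0.5 -0.1 -0.9]
d [-0.0278  0.0733  0.0651] twist -0.6733 rows>= 4.5
```

>>> apply_moves([
  [-0.005, 0.014, 0.01, -0.14],
  [-0.01, 0.028, 0.02, -0.28],
  [-0.016, 0.042, 0.03, -0.42],
  [-0.022, 0.058, 0.045, -0.56],
  [-0.0278, 0.0733, 0.055, -0.673],
])

```text
time: 12.8
tcp_pos: [0.5225, -0.2521, 0.2095]
tcp_rot: [-2.263, -2.164, 0.009]
ft_force: [-1.1, 0.4, 0.5]
gripper_width: 0.0517
```

```bash
python3 plan.py 0.522 -0.253 0.085 87.1
python3 - <<'E'
from h import *
c=cam('wrist','w12');np.save('w12.npy',c,allow_pickle=True)
E
```

```text
t 12.80 pos [ 0.5225 -0.2521  0.2095] yaw 87.44 tilt 0.66 width 0.0517 F [-1.1  0.4  0.5]
d [-0.0013  0.001   0.1245] twist 0.006 rows>= 2.5
```

View pics/w12.png

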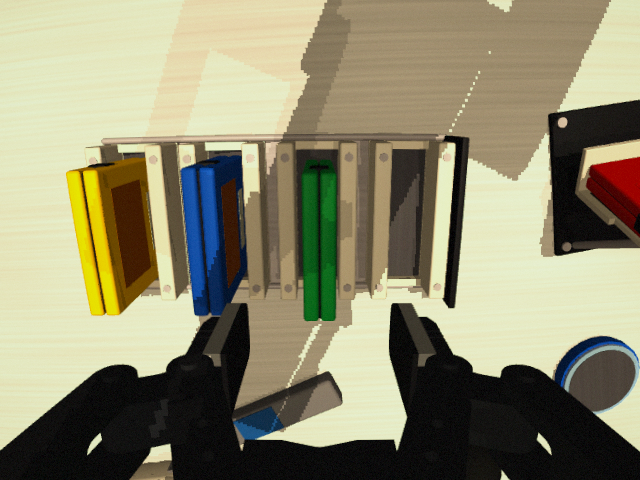

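Green sits between the fingers at u≈320. Descending with a little x compensation for the drift seen before.

>>> apply_moves([
  [-0.001, 0.001, 0.035, 0.006],
  [-0.001, 0.002, 0.07, 0.006],
  [-0.001, 0.003, 0.105, 0.006],
  [-0.001, 0.003, 0.124, 0.006],
  [-0.001, 0.003, 0.1245, 0.006],
])

```text
time: 13.35
tcp_pos: [0.523, -0.2526, 0.081]
tcp_rot: [-2.264, -2.154, 0.014]
ft_force: [-0.5, 0.6, 0.8]
gripper_width: 0.0518
```

>>> apply_moves([
  [0, 0, 0, 0],
  [0, 0, 0, 0],
  [0, 0, 0, 0],
  [0, 0, 0, 0],
  [0, 0, 0, 0],
], hand=255, grip_force=40)

```text
time: 13.85
tcp_pos: [0.5239, -0.2527, 0.0826]
tcp_rot: [-2.267, -2.156, 0.011]
ft_force: [0.5, 1.1, 7.2]
gripper_width: 0.0197
```

```bash
python3 plan.py 0.5226 -0.253 0.225 87; python3 -c "
from h import *
c=cam('wrist','w13')
print(R.from_rotvec(arm.get_state()['tcp_rot']).as_matrix()[:,2])"
```

```text
t 13.85 pos [ 0.5239 -0.2527  0.0826] yaw 87.12 tilt 0.89 width 0.0197 F [0.5 1.1 7.2]
d [ 0.0003 -0.0034 -0.1424] twist 0.0021 rows>= 2.8
[-0.01462674  0.00499583 -0.99988054]
```

View pics/w13.png

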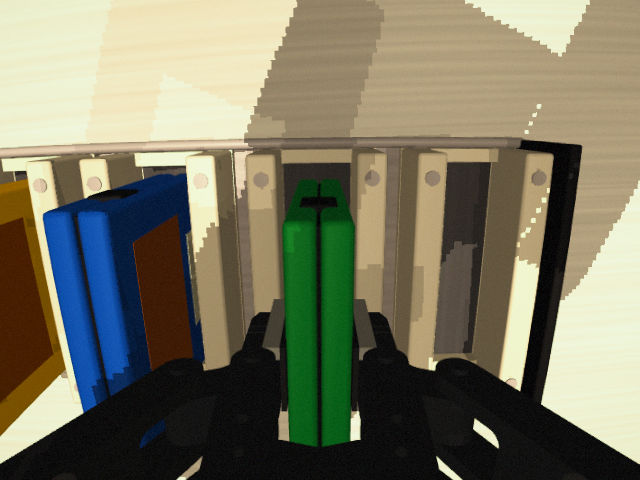

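>>> apply_moves([
  [0, 0, -0.02, 0],
  [0, 0, -0.05, 0],
  [0, 0, -0.08, 0],
  [0, 0, -0.11, 0],
  [0, 0, -0.14, 0],
])

```text
time: 14.4
tcp_pos: [0.5256, -0.2535, 0.2238]
tcp_rot: [-2.267, -2.155, 0.012]
ft_force: [1.1, -0.2, -1.3]
gripper_width: 0.0195
```

```bash
python3 plan.py 0.5356 0.3511 0.225 85.45
python3 - <<'E'
from held import *
c=cam('wrist'); crop(c,270,170,100,100,5,"w14")
print(held([(284,222),(354,222)],c=c).round(4))
E
```

```text
t 14.40 pos [ 0.5256 -0.2535  0.2238] yaw 87.10 tilt 0.91 width 0.0195 F [ 1.1 -0.2 -1.3]
d [ 0.6043 -0.0205  0.0016] twist 0.0288 rows>= 12.1
[[-0.0072 -0.0497 -0.0177]
 [ 0.0106 -0.0497 -0.0177]]
```

View pics/w14.png

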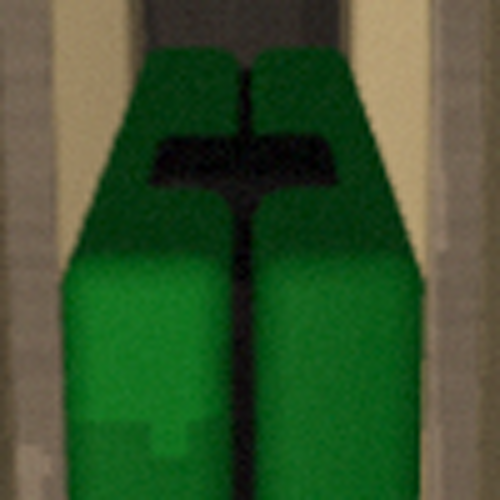

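>>> apply_moves([
  [0.02, 0, -0.01, 0],
  [0.06, -0.002, -0.015, 0],
  [0.105, -0.004, -0.015, 0.005],
  [0.15, -0.006, -0.015, 0.01],
  [0.195, -0.007, -0.015, 0.01],
])

```text
time: 14.95
tcp_pos: [0.5304, -0.0582, 0.2444]
tcp_rot: [-2.286, -2.149, 0.006]
ft_force: [1.0, -0.4, -0.4]
gripper_width: 0.0194
```

>>> apply_moves([
  [0.045, -0.002, 0, 0],
  [0.09, -0.003, 0, 0],
  [0.135, -0.004, 0, 0.005],
  [0.18, -0.005, 0, 0.01],
  [0.225, -0.006, 0, 0.01],
])

```text
time: 15.45
tcp_pos: [0.5379, 0.1683, 0.2444]
tcp_rot: [-2.297, -2.138, 0.007]
ft_force: [1.0, -0.8, -1.2]
gripper_width: 0.0191
```

```bash
python3 plan.py 0.5391 0.3511 0.225 85.45
```

```text
t 15.45 pos [0.5379 0.1683 0.2444] yaw 85.88 tilt 0.32 width 0.0191 F [ 1.  -0.8 -1.2]
d [ 0.1824 -0.0118  0.0193] twist 0.0075 rows>= 3.7
```

>>> apply_moves([
  [0.045, -0.003, 0, 0],
  [0.09, -0.006, 0, 0],
  [0.135, -0.009, 0, 0.005],
  [0.165, -0.011, 0, 0.0075],
  [0.182, -0.0118, 0, 0.0075],
])

```text
time: 15.95
tcp_pos: [0.5387, 0.353, 0.2438]
tcp_rot: [-2.303, -2.131, 0.007]
ft_force: [-0.1, -0.8, 0.0]
gripper_width: 0.0197
```

```bash
python3 plan.py 0.5391 0.3511 0.225 85.45;python3 - <<'E'
from h import *
c=cam('wrist','w15');np.save('w15.npy',c,allow_pickle=True)
E
```

```text
t 15.95 pos [0.5387 0.353  0.2438] yaw 85.57 tilt 0.34 width 0.0197 F [-0.1 -0.8  0. ]
d [-0.0018  0.0007  0.0188] twist 0.0021 rows>= 0.4
```

View pics/w15.png

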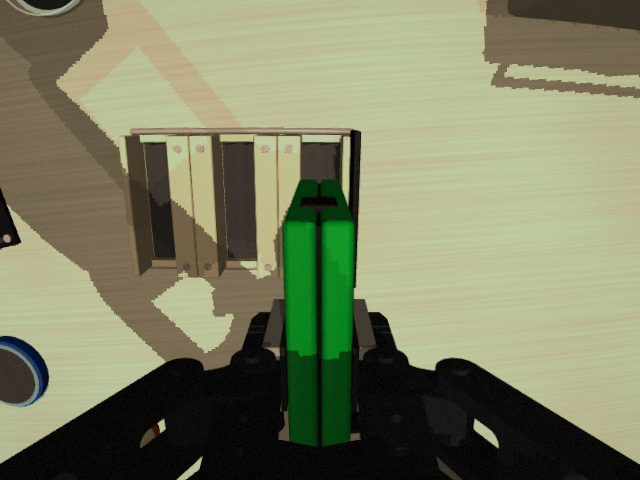

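Run:
```python
from h import *
c=np.load('w15.npy',allow_pickle=True).item(); crop(c,110,115,260,180,3,"w15a")
```

```text
(no output)
```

View pics/w15a.png

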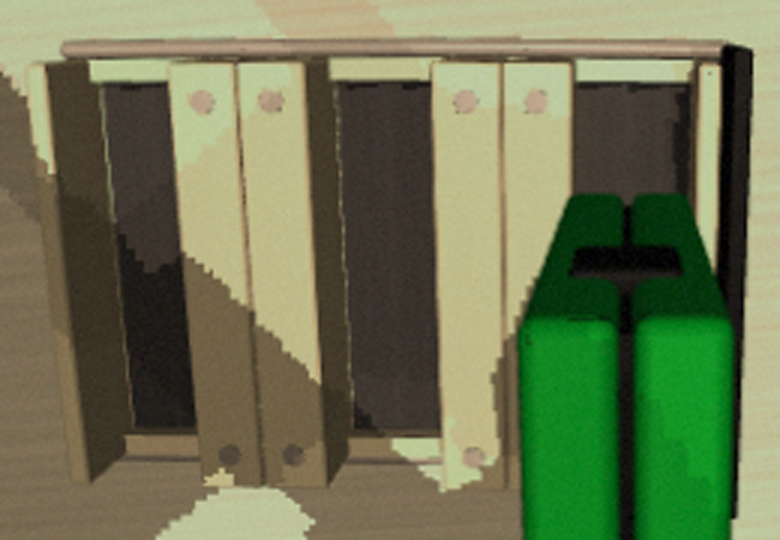

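```bash
cat > rack.py <<'E'
from h import *
g=lambda p,s,x0,y0:(np.array(p,float)+.5)/s-.5+[x0,y0]
def lines(c,tcp,M,edges,s,x0,y0,z=.046):
    # edges: (rack y, top px, bottom px)
    for y,p,q in edges:
        P=(at_z(c,g([p,q],s,x0,y0),z)-tcp)@M
        print(y,(P[:,:2]*1e3).round(1).tolist(),"slot-x0 tool x at ends -> rack origin", (P[:,0]*1e3-y).round(1),"midy",(P[:,1].mean()*1e3).round(1))
E
python3 - <<'E'
from rack import *
c=np.load('w15.npy',allow_pickle=True).item()
s=arm.get_state(); M=R.from_rotvec(s["tcp_rot"]).as_matrix()
lines(c,s["tcp_pos"],M,[(52,(572,62),(572,62)),(34,(500,64),(508,488)),(16,(433,62),(443,487)),(-16,(303,62),(328,485)),(-34,(237,64),(262,484)),(-52,(170,64),(200,485)),(-84,(45,66),(85,482))],3,110,115)
lines(c,s["tcp_pos"],M,[(0,(330,60),(352,457)),(0,(90,60),(125,460))],3,110,115,.018)
print("box",(((at_z(c,[(284,222),(354,222)],s["tcp_pos"][2]+.018)-s["tcp_pos"])@M)*1e3).round(1))
E
```

```text
52 [[-15.0, -60.5], [-15.0, -60.5]] slot-x0 tool x at ends -> rack origin [-67. -67.] midy -60.5
34 [[-33.1, -60.1], [-34.0, 53.5]] slot-x0 tool x at ends -> rack origin [-67.1 -68. ] midy -3.3
16 [[-50.0, -60.7], [-51.9, 53.3]] slot-x0 tool x at ends -> rack origin [-66.  -67.9] midy -3.7
-16 [[-83.0, -61.1], [-83.9, 52.8]] slot-x0 tool x at ends -> rack origin [-67.  -67.9] midy -4.2
-34 [[-100.0, -60.8], [-102.3, 52.5]] slot-x0 tool x at ends -> rack origin [-66.  -68.3] midy -4.1
-52 [[-117.3, -61.1], [-119.9, 52.9]] slot-x0 tool x at ends -> rack origin [-65.3 -67.9] midy -4.1
-84 [[-150.4, -61.3], [-152.9, 52.2]] slot-x0 tool x at ends -> rack origin [-66.4 -68.9] midy -4.6
0 [[-82.5, -60.5], [-83.1, 54.7]] slot-x0 tool x at ends -> rack origin [-82.5 -83.1] midy -2.9
0 [[-150.1, -61.6], [-152.6, 55.8]] slot-x0 tool x at ends -> rack origin [-150.1 -152.6] midy -2.9
box [[-10.1 -46.2 -17.7]
 [  8.6 -46.2 -17.7]]
```

>>> apply_moves([
  [0, -0.0015, 0.02, 0.005],
  [0, -0.003, 0.045, 0.01],
  [0, -0.003, 0.07, 0.01],
  [0, -0.003, 0.085, 0.01],
  [0, -0.003, 0.09, 0.01],
])

```text
time: 16.5
tcp_pos: [0.5346, 0.3528, 0.1516]
tcp_rot: [-2.313, -2.118, 0.012]
ft_force: [-0.3, 0.9, -0.0]
gripper_width: 0.0194
```

>>> apply_moves([
  [0, 0, 0, 0],
  [0, 0, 0, 0],
])

```text
time: 16.7
tcp_pos: [0.5351, 0.3523, 0.1523]
tcp_rot: [-2.314, -2.118, 0.011]
ft_force: [0.2, -0.0, -1.2]
gripper_width: 0.0196
```

```bash
python3 plan.py 0.5391 0.3511 0.084 85;python3 - <<'E'
from h import *
c=cam('wrist','w16');np.save('w16.npy',c,allow_pickle=True); crop(c,200,100,200,180,4,"w16a")
s=arm.get_state(); print(s["tcp_pos"])
E
```

```text
t 16.70 pos [0.5351 0.3523 0.1523] yaw 84.92 tilt 0.49 width 0.0196 F [ 0.2 -0.  -1.2]
d [-0.0007  0.0046  0.0683] twist -0.0014 rows>= 1.4
[0.53524223 0.35263263 0.1526444 ]
```

View pics/w16a.png

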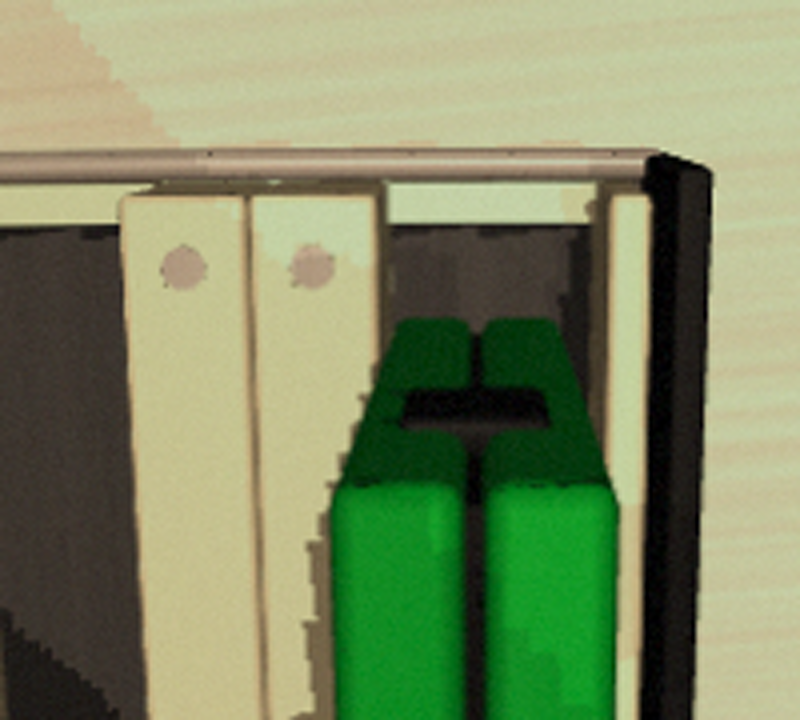

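Run:
```python
from rack import *
c=np.load('w16.npy',allow_pickle=True).item()
s=arm.get_state(); M=R.from_rotvec(s["tcp_rot"]).as_matrix()
lines(c,s["tcp_pos"],M,[(52,(381,195),(381,195)),(34,(249,195),(268,720)),(16,(122,195),(150,720)),(84,(608,192),(608,192))],4,200,100)
print("box",(((at_z(c,[(282.7,222),(354,222)],s["tcp_pos"][2]+.018)-s["tcp_pos"])@M)*1e3).round(1))
print("box bottom",(((at_z(c,g([(395,320),(557,320)],4,200,100),s["tcp_pos"][2]-.074)-s["tcp_pos"])@M)*1e3).round(1))
```

```text
52 [[-12.7, -57.2], [-12.7, -57.2]] slot-x0 tool x at ends -> rack origin [-64.7 -64.7] midy -57.2
34 [[-30.8, -57.3], [-30.7, 19.3]] slot-x0 tool x at ends -> rack origin [-64.8 -64.7] midy -19.0
16 [[-48.3, -57.4], [-48.4, 19.4]] slot-x0 tool x at ends -> rack origin [-64.3 -64.4] midy -19.0
84 [[18.3, -57.6], [18.3, -57.6]] slot-x0 tool x at ends -> rack origin [-65.7 -65.7] midy -57.6
box [[ -9.3 -46.3 -17.6]
 [  9.7 -46.4 -17.7]]
box bottom [[ -9.4 -44.7  74.4]
 [ 10.  -44.7  74.3]]
```

>>> apply_moves([
  [0.0028, 0, 0, 0],
  [0.0028, 0, 0.01, 0],
  [0.0028, 0, 0.025, 0],
  [0.0028, 0, 0.035, 0],
  [0.0028, 0, 0.035, 0],
])

```text
time: 17.25
tcp_pos: [0.5342, 0.3549, 0.1156]
tcp_rot: [-2.313, -2.118, 0.016]
ft_force: [0.4, 0.7, -0.4]
gripper_width: 0.0197
```

```bash
python3 plan.py 0.5391 0.3511 0.084 85;python3 - <<'E'
from h import *
c=cam('wrist','w17'); crop(c,200,100,240,180,3,"w17a")
E
```

```text
t 17.25 pos [0.5342 0.3549 0.1156] yaw 84.94 tilt 0.65 width 0.0197 F [ 0.4  0.7 -0.4]
d [-0.0032  0.0056  0.0316] twist -0.001 rows>= 0.6
```

View pics/w17a.png

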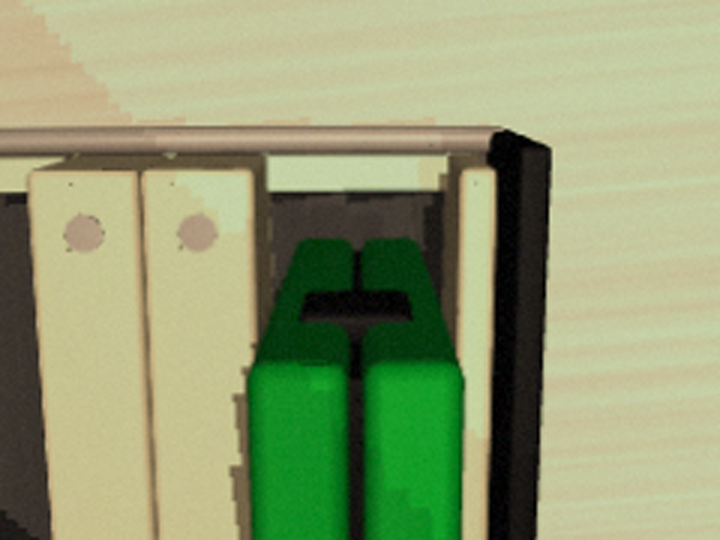

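Box and slot are both centred at crop column 357. Lowering fully.

>>> apply_moves([
  [0, 0.001, 0.008, 0],
  [0, 0.001, 0.016, 0],
  [0, 0.001, 0.024, 0],
  [0, 0.001, 0.0295, 0],
  [0, 0.001, 0.0295, 0],
])

```text
time: 17.8
tcp_pos: [0.5349, 0.3546, 0.0859]
tcp_rot: [-2.313, -2.117, 0.016]
ft_force: [-0.6, -0.1, -1.0]
gripper_width: 0.0194
```

```bash
python3 plan.py 0.5391 0.3511 0.084 85
```

```text
t 17.80 pos [0.5349 0.3546 0.0859] yaw 84.94 tilt 0.66 width 0.0194 F [-0.6 -0.1 -1. ]
d [-0.0032  0.0045  0.0019] twist -0.0011 rows>= 0.1
```

>>> apply_moves([
  [0, 0, 0.0015, 0],
  [0, 0, 0.003, 0],
  [0, 0, 0.004, 0],
  [0, 0, 0.004, 0],
])

```text
time: 18.2
tcp_pos: [0.5351, 0.3547, 0.0827]
tcp_rot: [-2.314, -2.118, 0.015]
ft_force: [-0.9, -1.6, 2.6]
gripper_width: 0.0188
```

```bash
python3 plan.py 0.5391 0.3511 0.084 85;python3 - <<'E'
from h import *
c=cam('wrist','w18'); crop(c,200,100,240,180,3,"w18a")
E
```

```text
t 18.20 pos [0.5351 0.3547 0.0827] yaw 84.94 tilt 0.61 width 0.0188 F [-0.9 -1.6  2.6]
d [-0.0033  0.0043 -0.0013] twist -0.001 rows>= 0.1
```

View pics/w18a.png

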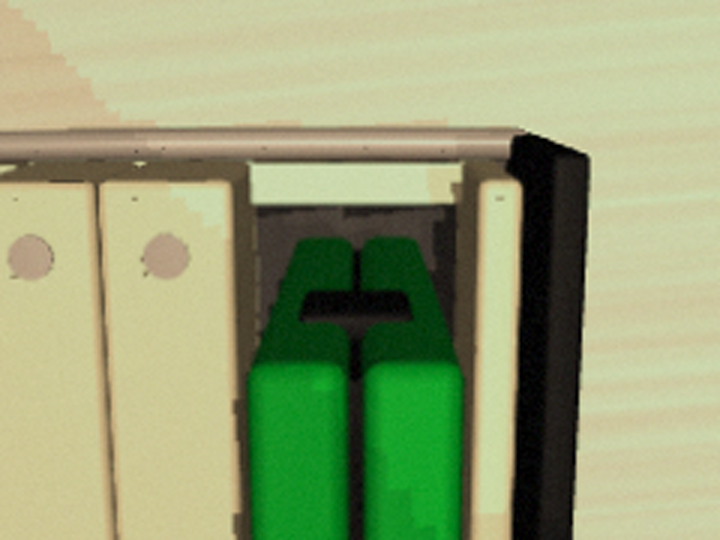

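Floor contact at TCP z = 0.0827, the same height as at pick-up. Releasing.

>>> apply_moves([
  [0, 0, 0, 0],
  [0, 0, 0, 0],
  [0, 0, 0, 0],
], hand=110)

```text
time: 18.55
tcp_pos: [0.5351, 0.3548, 0.0825]
tcp_rot: [-2.313, -2.118, 0.015]
ft_force: [0.8, 0.8, 0.5]
gripper_width: 0.0487
```

>>> apply_moves([
  [0, 0, -0.02, 0],
  [0, 0, -0.06, 0],
  [0, 0, -0.1, 0],
  [0, 0, -0.13, 0],
  [0, 0, -0.14, 0],
])

```text
time: 19.05
tcp_pos: [0.5378, 0.356, 0.2264]
tcp_rot: [-2.314, -2.118, 0.004]
ft_force: [0.7, 0.1, 0.3]
gripper_width: 0.0485
```

```bash
python3 plan.py 0.515 -0.322 0.215 87.7;python3 - <<'E'
from h import *
c=cam('wrist','w19')
E
```

```text
t 19.05 pos [0.5378 0.356  0.2264] yaw 84.94 tilt 0.27 width 0.0485 F [0.7 0.1 0.3]
d [-0.6774  0.0371  0.0107] twist -0.0482 rows>= 13.6
```

View pics/w19.png

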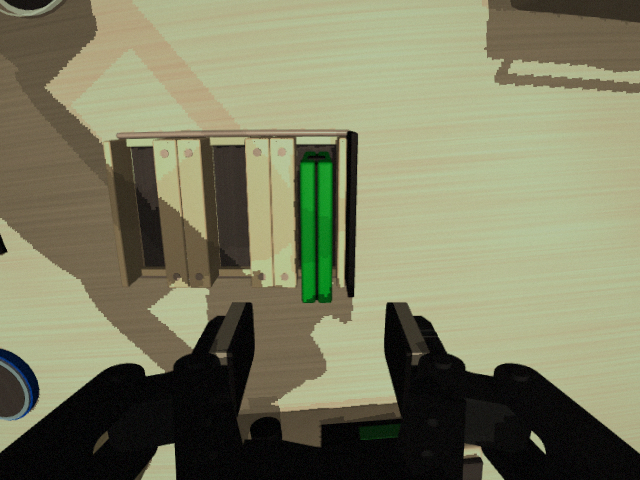

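Green stands in slot 1 beside the black plate. Going for blue.

>>> apply_moves([
  [-0.045, 0.002, 0, -0.003],
  [-0.09, 0.005, 0, -0.006],
  [-0.135, 0.007, 0, -0.009],
  [-0.18, 0.01, 0, -0.012],
  [-0.225, 0.012, 0, -0.016],
])

```text
time: 19.6
tcp_pos: [0.5286, 0.1289, 0.2238]
tcp_rot: [-2.295, -2.136, 0.01]
ft_force: [0.7, -1.2, 0.1]
gripper_width: 0.0488
```

>>> apply_moves([
  [-0.045, 0.002, 0, -0.003],
  [-0.09, 0.005, 0, -0.006],
  [-0.135, 0.007, 0, -0.009],
  [-0.18, 0.01, 0, -0.012],
  [-0.225, 0.012, 0, -0.016],
])

```text
time: 20.1
tcp_pos: [0.5232, -0.098, 0.2217]
tcp_rot: [-2.276, -2.153, 0.012]
ft_force: [0.4, 0.6, 0.5]
gripper_width: 0.0486
```

```bash
python3 plan.py 0.517 -0.3215 0.215 87.7
```

```text
t 20.10 pos [ 0.5232 -0.098   0.2217] yaw 86.82 tilt 0.68 width 0.0486 F [0.4 0.6 0.5]
d [-0.2235  0.0063  0.0066] twist -0.0154 rows>= 4.5
```

>>> apply_moves([
  [-0.046, 0.001, 0, -0.003],
  [-0.092, 0.003, 0, -0.006],
  [-0.138, 0.004, 0, -0.009],
  [-0.184, 0.005, 0, -0.012],
  [-0.2235, 0.0063, 0, -0.0154],
])

```text
time: 20.6
tcp_pos: [0.5159, -0.3234, 0.2192]
tcp_rot: [-2.258, -2.167, 0.014]
ft_force: [1.0, 0.6, -0.2]
gripper_width: 0.0485
```

>>> apply_moves([
  [0, 0, 0, 0],
  [0, 0, 0, 0],
])

```text
time: 20.8
tcp_pos: [0.5147, -0.3235, 0.2166]
tcp_rot: [-2.256, -2.161, 0.015]
ft_force: [0.0, -0.2, -0.8]
gripper_width: 0.0489
```

```bash
python3 plan.py 0.517 -0.3215 0.084 87.7;python3 - <<'E'
from h import *
c=cam('wrist','w20')
E
```

```text
t 20.80 pos [ 0.5147 -0.3235  0.2166] yaw 87.53 tilt 1.13 width 0.0489 F [ 0.  -0.2 -0.8]
d [0.0014 0.0047 0.1325] twist -0.003 rows>= 2.7
```

View pics/w20.png

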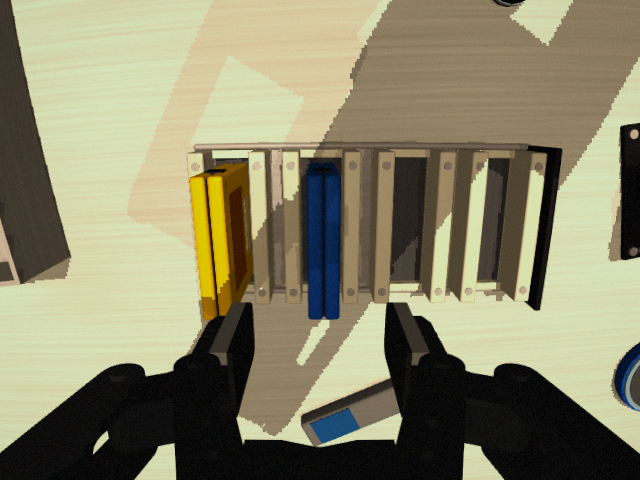

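>>> apply_moves([
  [0.001, 0.002, 0.035, 0],
  [0.001, 0.004, 0.07, 0],
  [0.001, 0.006, 0.105, 0],
  [0.001, 0.006, 0.13, 0],
  [0.001, 0.006, 0.13, 0],
])

```text
time: 21.35
tcp_pos: [0.5165, -0.3176, 0.0832]
tcp_rot: [-2.246, -2.159, 0.017]
ft_force: [-0.7, 0.5, -0.6]
gripper_width: 0.0486
```

```bash
python3 plan.py 0.517 -0.3215 0.084 87.7
```

```text
t 21.35 pos [ 0.5165 -0.3176  0.0832] yaw 87.73 tilt 1.61 width 0.0486 F [-0.7  0.5 -0.6]
d [-0.0039  0.0007 -0.0008] twist 0.0006 rows>= 0.1
```

>>> apply_moves([
  [-0.0035, 0, 0, 0],
  [-0.0035, 0, 0, 0],
  [-0.0035, 0, 0, 0],
])

```text
time: 21.65
tcp_pos: [0.5172, -0.3213, 0.0848]
tcp_rot: [-2.248, -2.162, 0.016]
ft_force: [-0.2, -0.6, -0.4]
gripper_width: 0.0489
```

```bash
python3 plan.py 0.517 -0.3215 0.084 87.7; python3 -c "
from h import *
s=arm.get_state();print(R.from_rotvec(s['tcp_rot']).as_matrix()[:,2],s['joint_positions'].round(3),s['dq'].round(3));cam('wrist','w21')"
```

```text
t 21.65 pos [ 0.5172 -0.3213  0.0848] yaw 87.75 tilt 1.45 width 0.0489 F [-0.2 -0.6 -0.4]
d [-0.0002 -0.0002  0.0008] twist 0.0009 rows>= 0.0
[-0.02346777  0.00936264 -0.99968075] [-0.572  0.519  1.679 -0.006  0.968 -2.101] [-0.004  0.001  0.002  0.001 -0.004 -0.001]
```

View pics/w21.png

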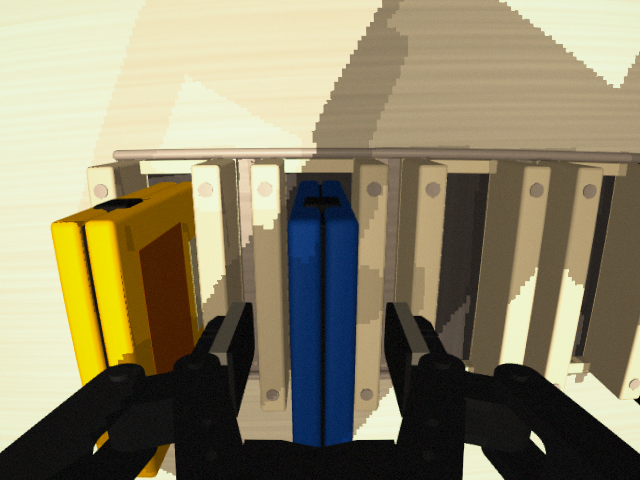

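Blue is centred between the fingers, which are clear of yellow. Closing.

>>> apply_moves([
  [0, 0, 0.001, 0],
  [0, 0, 0.001, 0],
  [0, 0, 0.001, 0],
  [0, 0, 0.001, 0],
  [0, 0, 0.001, 0],
], hand=255, grip_force=40)

```text
time: 22.2
tcp_pos: [0.5174, -0.3215, 0.0845]
tcp_rot: [-2.249, -2.162, 0.016]
ft_force: [-0.4, -0.2, 5.8]
gripper_width: 0.0193
```

```bash
python3 plan.py 0.517 -0.3215 0.22 87.7
```

```text
t 22.20 pos [ 0.5174 -0.3215  0.0845] yaw 87.73 tilt 1.39 width 0.0193 F [-0.4 -0.2  5.8]
d [ 0.0011 -0.0035 -0.1355] twist 0.0006 rows>= 2.7
```

>>> apply_moves([
  [0, 0, -0.015, 0],
  [0, 0, -0.045, 0],
  [0, 0, -0.08, 0],
  [0, 0, -0.115, 0],
  [0, 0, -0.14, 0],
])

```text
time: 22.7
tcp_pos: [0.5208, -0.3231, 0.2263]
tcp_rot: [-2.25, -2.163, 0.015]
ft_force: [0.8, -0.9, -1.1]
gripper_width: 0.0196
```

>>> apply_moves([
  [0.015, 0, -0.005, 0],
  [0.05, 0, -0.01, 0],
  [0.09, 0, -0.01, 0],
  [0.13, 0, -0.01, 0],
  [0.17, 0, -0.01, 0],
])

```text
time: 23.2
tcp_pos: [0.5264, -0.1507, 0.2356]
tcp_rot: [-2.248, -2.161, 0.017]
ft_force: [-0.3, -0.4, -1.1]
gripper_width: 0.0191
```

```bash
python3 plan.py 0.5292 0.2871 0.23 85
```

```text
t 23.20 pos [ 0.5264 -0.1507  0.2356] yaw 87.72 tilt 1.49 width 0.0191 F [-0.3 -0.4 -1.1]
d [ 0.4375 -0.0145  0.0096] twist 0.0474 rows>= 8.8
```

>>> apply_moves([
  [0.044, -0.0015, 0, 0.005],
  [0.088, -0.003, 0, 0.01],
  [0.132, -0.0045, 0, 0.015],
  [0.176, -0.006, 0, 0.02],
  [0.22, -0.0075, 0, 0.024],
])

```text
time: 23.7
tcp_pos: [0.526, 0.0718, 0.2359]
tcp_rot: [-2.272, -2.132, 0.022]
ft_force: [1.1, 1.0, -0.4]
gripper_width: 0.0198
```

>>> apply_moves([
  [0.044, -0.0015, 0, 0.005],
  [0.088, -0.003, 0, 0.01],
  [0.132, -0.0045, 0, 0.015],
  [0.176, -0.006, 0, 0.02],
  [0.217, -0.0075, 0, 0.024],
])

```text
time: 24.2
tcp_pos: [0.5304, 0.2911, 0.2356]
tcp_rot: [-2.296, -2.105, 0.027]
ft_force: [0.8, -0.2, -1.5]
gripper_width: 0.0192
```

>>> apply_moves([
  [0, 0, 0, 0],
  [0, 0, 0, 0],
])

```text
time: 24.4
tcp_pos: [0.5286, 0.2919, 0.2333]
tcp_rot: [-2.293, -2.107, 0.034]
ft_force: [0.4, -0.8, -1.3]
gripper_width: 0.0193
```

```bash
python3 plan.py 0.5292 0.2871 0.15 85
python3 - <<'E'
from h import *
c=cam('wrist','w22')
E
```

```text
t 24.40 pos [0.5286 0.2919 0.2333] yaw 85.17 tilt 2.02 width 0.0193 F [ 0.4 -0.8 -1.3]
d [-0.0049  0.004   0.0832] twist 0.0029 rows>= 1.7
```

View pics/w22.png

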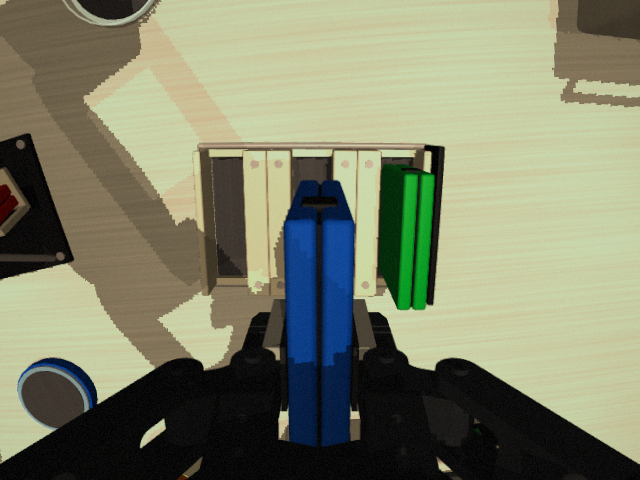

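Run:
```python
from rack import *
c=cam('wrist'); crop(c,190,130,260,180,3,"w22a")
s=arm.get_state(); print(R.from_rotvec(s["tcp_rot"]).as_matrix()[:,2],s["joint_positions"].round(3))
np.save('w22.npy',c,allow_pickle=True)
```

```text
[-0.0331398   0.00603177 -0.99943252] [ 0.472  0.384  1.494  0.021  1.29  -1.018]
```

View pics/w22a.png

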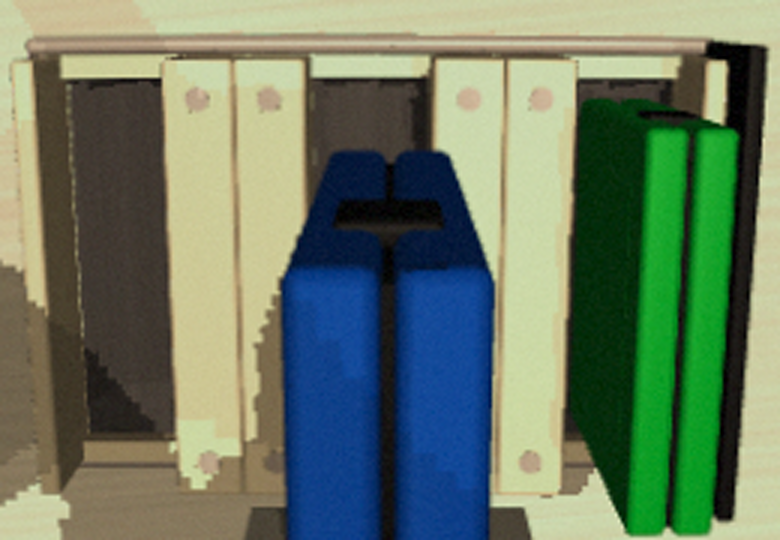

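Slot 2's centre (u≈314) is about 4 mm left of the box (u≈319), which matches the computed shift. Descending part way.

>>> apply_moves([
  [-0.0025, 0.003, 0.015, 0.002],
  [-0.0047, 0.005, 0.035, 0.003],
  [-0.0047, 0.005, 0.055, 0.003],
  [-0.0047, 0.005, 0.072, 0.003],
  [-0.0047, 0.005, 0.08, 0.003],
])

```text
time: 25.0
tcp_pos: [0.5305, 0.2836, 0.1526]
tcp_rot: [-2.301, -2.098, 0.037]
ft_force: [0.1, 0.0, -1.7]
gripper_width: 0.0198
```

>>> apply_moves([
  [0, 0, 0, 0],
  [0, 0, 0, 0],
])

```text
time: 25.2
tcp_pos: [0.5308, 0.2829, 0.153]
tcp_rot: [-2.302, -2.097, 0.037]
ft_force: [0.3, -0.8, -1.6]
gripper_width: 0.0192
```

```bash
python3 plan.py 0.5302 0.2871 0.085 85
python3 - <<'E'
from rack import *
c=cam('wrist'); crop(c,200,100,240,180,3,"w23a")
E
```

```text
t 25.20 pos [0.5308 0.2829 0.153 ] yaw 84.66 tilt 2.07 width 0.0192 F [ 0.3 -0.8 -1.6]
d [0.004  0.0015 0.068 ] twist -0.006 rows>= 1.4
```

View pics/w23a.png

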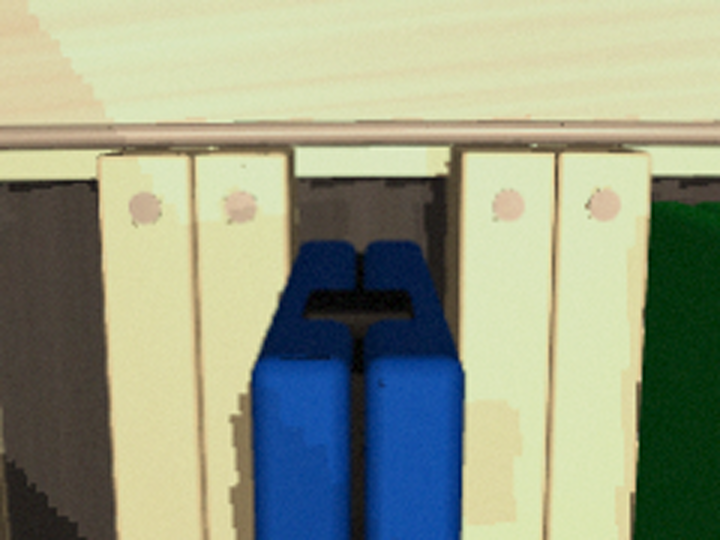

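>>> apply_moves([
  [0.0033, 0.0005, 0, -0.006],
  [0.0033, 0.001, 0.01, -0.006],
  [0.0033, 0.001, 0.022, -0.006],
  [0.0033, 0.001, 0.035, -0.006],
  [0.0033, 0.001, 0.035, -0.006],
])

```text
time: 25.75
tcp_pos: [0.5294, 0.2859, 0.1155]
tcp_rot: [-2.294, -2.103, 0.043]
ft_force: [0.3, 0.1, -2.3]
gripper_width: 0.0195
```

```bash
python3 plan.py 0.5302 0.2871 0.085 85
python3 - <<'E'
from rack import *
c=cam('wrist'); crop(c,200,100,240,180,3,"w24a")
E
```

```text
t 25.75 pos [0.5294 0.2859 0.1155] yaw 85.03 tilt 2.30 width 0.0195 F [ 0.3  0.1 -2.3]
d [0.0013 0.0019 0.0305] twist 0.0005 rows>= 0.6
```

View pics/w24a.png

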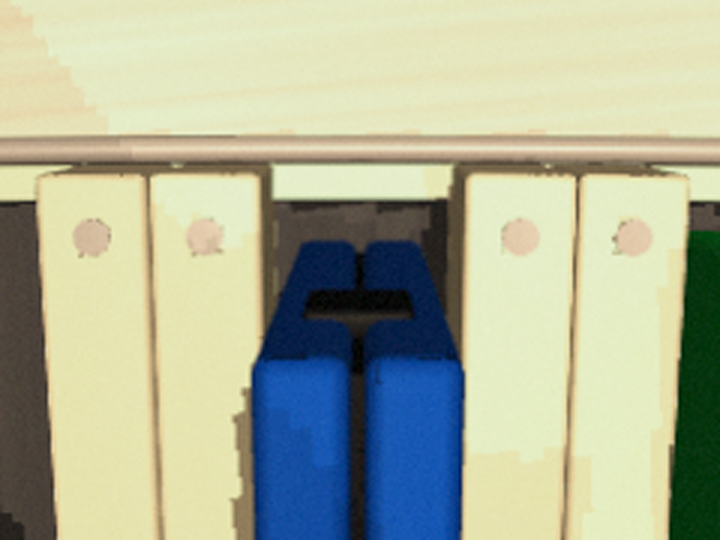

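>>> apply_moves([
  [0.0008, 0.0015, 0.008, 0],
  [0.0008, 0.0015, 0.016, 0],
  [0.0008, 0.0015, 0.024, 0],
  [0.0008, 0.0015, 0.03, 0],
  [0.0008, 0.0015, 0.0305, 0],
])

```text
time: 26.3
tcp_pos: [0.5303, 0.2869, 0.0854]
tcp_rot: [-2.295, -2.104, 0.041]
ft_force: [0.1, -0.5, -0.6]
gripper_width: 0.0191
```

>>> apply_moves([
  [0, 0, 0.001, 0],
  [0, 0, 0.002, 0],
  [0, 0, 0.002, 0],
])

```text
time: 26.6
tcp_pos: [0.5304, 0.2871, 0.085]
tcp_rot: [-2.295, -2.104, 0.04]
ft_force: [-2.4, -0.1, 5.8]
gripper_width: 0.0197
```

```bash
python3 plan.py 0.5302 0.2871 0.0845 85
```

```text
t 26.60 pos [0.5304 0.2871 0.085 ] yaw 85.03 tilt 2.17 width 0.0197 F [-2.4 -0.1  5.8]
d [-0.     -0.0002  0.0005] twist 0.0005 rows>= 0.0
```

Floor contact (5.8 N at z = 0.085, as expected). Releasing, then retreating briskly upward.

>>> apply_moves([
  [0, 0, 0, 0],
  [0, 0, 0, 0],
  [0, 0, 0, 0],
], hand=110)

```text
time: 26.9
tcp_pos: [0.5305, 0.2871, 0.085]
tcp_rot: [-2.295, -2.104, 0.039]
ft_force: [0.3, 0.0, -0.9]
gripper_width: 0.0489
```

>>> apply_moves([
  [0, 0.0005, -0.015, 0],
  [0, 0.002, -0.05, 0],
  [0, 0.003, -0.085, 0],
  [0, 0.005, -0.13, 0],
])

```text
time: 27.3
tcp_pos: [0.5395, 0.2857, 0.2145]
tcp_rot: [-2.294, -2.103, 0.045]
ft_force: [-0.2, 0.8, -0.2]
gripper_width: 0.0485
```

```bash
python3 plan.py 0.5145 -0.3885 0.215 87.7;python3 - <<'E'
from h import *
c=cam('wrist','w25')
E
python3 plan.py 0.5145 -0.3885 0.215 87.7
```

```text
t 27.30 pos [0.5395 0.2857 0.2145] yaw 85.03 tilt 2.35 width 0.0485 F [-0.2  0.8 -0.2]
d [-0.6739  0.0335 -0.0008] twist -0.0466 rows>= 13.5
t 27.35 pos [0.5439 0.2876 0.2239] yaw 85.02 tilt 1.55 width 0.0486 F [2.7 0.4 5.8]
d [-0.6762  0.0295  0.0032] twist -0.0467 rows>= 13.5
```

View pics/w25.png

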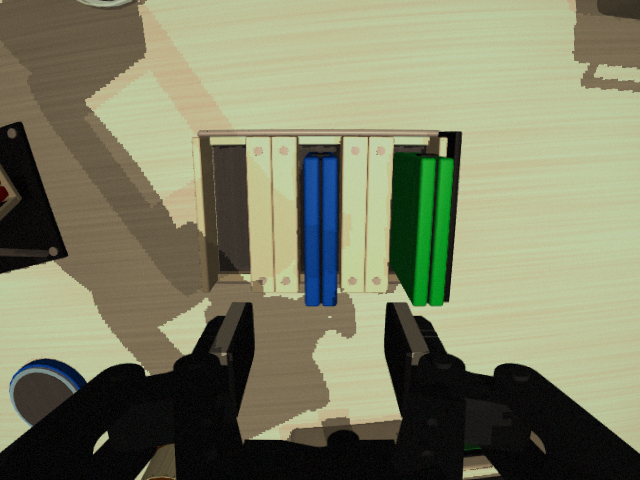

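Blue stands in slot 2, with green in slot 1. Now yellow.

>>> apply_moves([
  [-0.045, 0.002, 0, -0.003],
  [-0.09, 0.004, 0, -0.006],
  [-0.135, 0.006, 0, -0.009],
  [-0.18, 0.008, 0, -0.012],
  [-0.225, 0.01, 0, -0.016],
])

```text
time: 27.85
tcp_pos: [0.534, 0.0609, 0.2218]
tcp_rot: [-2.281, -2.126, 0.018]
ft_force: [0.5, 0.1, 0.7]
gripper_width: 0.048
```

```bash
python3 plan.py 0.5145 -0.3885 0.215 87.7
```

```text
t 27.85 pos [0.534  0.0609 0.2218] yaw 85.96 tilt 1.53 width 0.0480 F [0.5 0.1 0.7]
d [-0.4497  0.0123  0.0031] twist -0.0303 rows>= 9.0
```

>>> apply_moves([
  [-0.045, 0.001, 0, -0.003],
  [-0.09, 0.002, -0.01, -0.006],
  [-0.13, 0.0035, -0.03, -0.009],
  [-0.17, 0.0045, -0.055, -0.012],
])

```text
time: 28.25
tcp_pos: [0.527, -0.1112, 0.275]
tcp_rot: [-2.267, -2.138, 0.02]
ft_force: [0.6, -0.2, -0.3]
gripper_width: 0.0489
```

>>> apply_moves([
  [-0.02, 0, 0, 0],
])

```text
time: 28.35
tcp_pos: [0.5272, -0.1345, 0.278]
tcp_rot: [-2.274, -2.14, 0.015]
ft_force: [0.2, 0.1, -0.6]
gripper_width: 0.0486
```

```bash
python3 plan.py 0.5145 -0.3885 0.225 87.7
```

```text
t 28.35 pos [ 0.5272 -0.1345  0.278 ] yaw 86.51 tilt 1.23 width 0.0486 F [ 0.2  0.1 -0.6]
d [-0.2546  0.0039  0.0514] twist -0.0208 rows>= 5.2
```

>>> apply_moves([
  [-0.045, 0, 0, -0.005],
  [-0.09, 0.001, 0, -0.01],
  [-0.14, 0.002, 0, -0.015],
  [-0.19, 0.003, 0.01, -0.02],
  [-0.235, 0.004, 0.02, -0.02],
])

```text
time: 28.85
tcp_pos: [0.5162, -0.3715, 0.2563]
tcp_rot: [-2.254, -2.162, 0.015]
ft_force: [0.9, 0.4, -0.4]
gripper_width: 0.0482
```

>>> apply_moves([
  [-0.012, 0, 0.005, 0],
  [-0.018, 0, 0.01, 0],
  [-0.018, 0, 0.015, 0],
])

```text
time: 29.15
tcp_pos: [0.5152, -0.3892, 0.2407]
tcp_rot: [-2.254, -2.162, 0.014]
ft_force: [0.1, 0.8, 0.2]
gripper_width: 0.0485
```

```bash
python3 plan.py 0.5145 -0.3885 0.085 87.7;python3 - <<'E'
from h import *
c=cam('wrist','w26')
E
```

```text
t 29.15 pos [ 0.5152 -0.3892  0.2407] yaw 87.60 tilt 1.19 width 0.0485 F [0.1 0.8 0.2]
d [-0.0004  0.0023  0.1557] twist -0.0017 rows>= 3.1
```

View pics/w26.png

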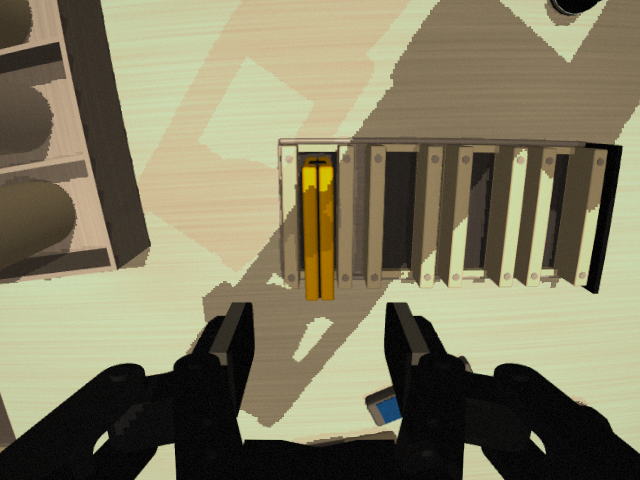

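Yellow is centred at u≈319. Descending.

>>> apply_moves([
  [0, 0.0005, 0.02, 0],
  [0, 0.001, 0.045, 0],
  [0, 0.0015, 0.07, 0],
  [0, 0.002, 0.09, 0],
  [0, 0.002, 0.1, 0],
])

```text
time: 29.7
tcp_pos: [0.5149, -0.3849, 0.1386]
tcp_rot: [-2.247, -2.162, 0.014]
ft_force: [0.4, 0.1, 0.4]
gripper_width: 0.0486
```

```bash
python3 plan.py 0.5145 -0.3885 0.085 87.7
```

```text
t 29.70 pos [ 0.5149 -0.3849  0.1386] yaw 87.78 tilt 1.42 width 0.0486 F [0.4 0.1 0.4]
d [-0.0042  0.001   0.0536] twist 0.0014 rows>= 1.1
```

>>> apply_moves([
  [-0.003, 0.0005, 0.012, 0],
  [-0.004, 0.001, 0.026, 0],
  [-0.005, 0.0015, 0.04, 0],
  [-0.005, 0.0015, 0.05, 0],
  [-0.005, 0.0015, 0.053, 0],
])

```text
time: 30.2
tcp_pos: [0.5143, -0.389, 0.084]
tcp_rot: [-2.246, -2.16, 0.015]
ft_force: [-0.7, 0.6, -0.4]
gripper_width: 0.0484
```

```bash
python3 plan.py 0.5145 -0.3885 0.085 87.7;python3 - <<'E'
from h import *
c=cam('wrist','w27')
E
```

```text
t 30.20 pos [ 0.5143 -0.389   0.084 ] yaw 87.77 tilt 1.56 width 0.0484 F [-0.7  0.6 -0.4]
d [ 0.0005  0.0001 -0.001 ] twist 0.0012 rows>= 0.0
```

View pics/w27.png

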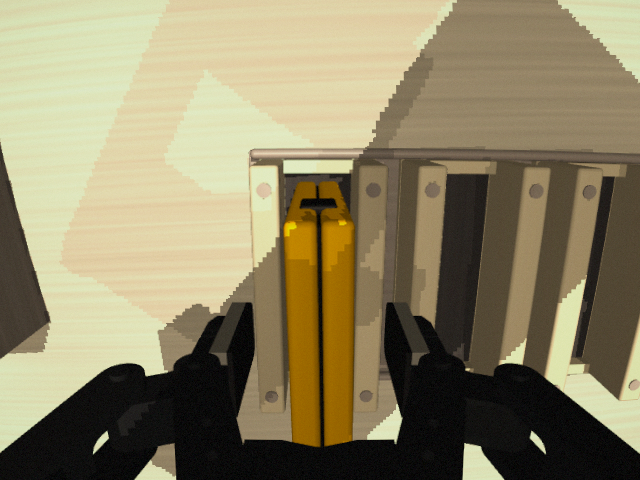

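>>> apply_moves([
  [0, 0, 0, 0],
  [0, 0, 0, 0],
  [0, 0, 0, 0],
  [0, 0, 0, 0],
  [0, 0, 0, 0],
], hand=255, grip_force=40)

```text
time: 30.75
tcp_pos: [0.5147, -0.3893, 0.0847]
tcp_rot: [-2.247, -2.161, 0.014]
ft_force: [0.1, 0.6, 1.7]
gripper_width: 0.0195
```

```bash
python3 plan.py 0.5145 -0.3885 0.225 87.7
```

```text
t 30.75 pos [ 0.5147 -0.3893  0.0847] yaw 87.77 tilt 1.48 width 0.0195 F [0.1 0.6 1.7]
d [ 0.0022 -0.0036 -0.1402] twist 0.0012 rows>= 2.8
```

>>> apply_moves([
  [0, 0, -0.015, 0],
  [0.001, -0.001, -0.045, 0],
  [0.001, -0.002, -0.08, 0],
  [0.002, -0.003, -0.115, 0],
  [0.002, -0.003, -0.135, 0],
])

```text
time: 31.25
tcp_pos: [0.5155, -0.3891, 0.223]
tcp_rot: [-2.25, -2.164, 0.013]
ft_force: [-0.4, -0.3, -0.7]
gripper_width: 0.0193
```

>>> apply_moves([
  [0.015, 0, -0.005, 0],
  [0.05, -0.001, -0.01, 0],
  [0.09, -0.002, -0.01, 0.003],
  [0.13, -0.003, -0.01, 0.006],
  [0.175, -0.004, -0.01, 0.01],
])

```text
time: 31.75
tcp_pos: [0.5174, -0.2117, 0.2331]
tcp_rot: [-2.26, -2.15, 0.014]
ft_force: [0.8, -0.3, -0.4]
gripper_width: 0.0194
```

```bash
python3 plan.py 0.5238 0.2193 0.235 85
```

```text
t 31.75 pos [ 0.5174 -0.2117  0.2331] yaw 87.15 tilt 1.39 width 0.0194 F [ 0.8 -0.3 -0.4]
d [ 0.4308 -0.015   0.0023] twist 0.0375 rows>= 8.6
```

>>> apply_moves([
  [0.044, -0.0015, 0, 0.004],
  [0.088, -0.003, 0, 0.008],
  [0.132, -0.0045, 0, 0.012],
  [0.176, -0.006, 0, 0.016],
  [0.22, -0.0075, 0, 0.02],
])

```text
time: 32.25
tcp_pos: [0.5192, 0.0109, 0.2341]
tcp_rot: [-2.28, -2.126, 0.017]
ft_force: [1.5, -0.1, -0.7]
gripper_width: 0.0193
```

>>> apply_moves([
  [0.044, -0.0015, 0, 0.004],
  [0.088, -0.003, 0, 0.008],
  [0.132, -0.0045, 0, 0.012],
  [0.176, -0.006, 0, 0.016],
  [0.205, -0.0075, 0, 0.0175],
])

```text
time: 32.75
tcp_pos: [0.5241, 0.2193, 0.2347]
tcp_rot: [-2.294, -2.107, 0.02]
ft_force: [0.8, -0.1, -1.1]
gripper_width: 0.0197
```

>>> apply_moves([
  [0, 0, 0, 0],
  [0, 0, 0, 0],
])

```text
time: 32.95
tcp_pos: [0.5225, 0.2199, 0.2333]
tcp_rot: [-2.291, -2.109, 0.025]
ft_force: [-0.4, -1.2, -1.5]
gripper_width: 0.0194
```

```bash
python3 plan.py 0.5245 0.2193 0.15 85;python3 - <<'E'
from h import *
c=cam('wrist','w28')
E
```

```text
t 32.95 pos [0.5225 0.2199 0.2333] yaw 85.25 tilt 1.83 width 0.0194 F [-0.4 -1.2 -1.5]
d [-0.001   0.0047  0.0832] twist 0.0044 rows>= 1.7
```

View pics/w28.png

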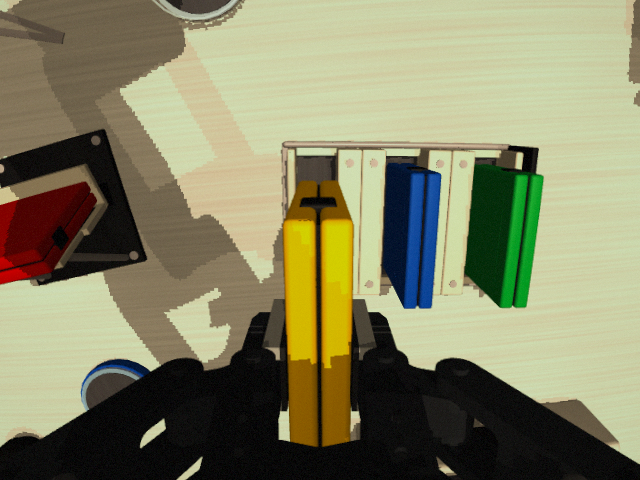

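Yellow is over slot 3 (opening u≈296–337, box centre ≈319). Lowering part way.

>>> apply_moves([
  [-0.0005, 0.002, 0.015, 0.003],
  [-0.001, 0.0045, 0.035, 0.004],
  [-0.001, 0.0047, 0.055, 0.004],
  [-0.001, 0.0047, 0.072, 0.004],
  [-0.001, 0.0047, 0.08, 0.004],
])

```text
time: 33.5
tcp_pos: [0.5239, 0.2165, 0.1518]
tcp_rot: [-2.298, -2.1, 0.03]
ft_force: [1.1, -0.7, -0.9]
gripper_width: 0.0194
```

>>> apply_moves([
  [0, 0, 0, 0],
  [0, 0, 0, 0],
])

```text
time: 33.7
tcp_pos: [0.524, 0.2158, 0.1521]
tcp_rot: [-2.3, -2.099, 0.03]
ft_force: [0.1, 0.6, -0.7]
gripper_width: 0.0193
```

```bash
python3 plan.py 0.5245 0.2193 0.085 85
python3 - <<'E'
from rack import *
c=cam('wrist'); crop(c,200,100,240,180,3,"w29a")
E
```

```text
t 33.70 pos [0.524  0.2158 0.1521] yaw 84.78 tilt 1.94 width 0.0193 F [ 0.1  0.6 -0.7]
d [0.0032 0.0024 0.0671] twist -0.0039 rows>= 1.3
```

View pics/w29a.png

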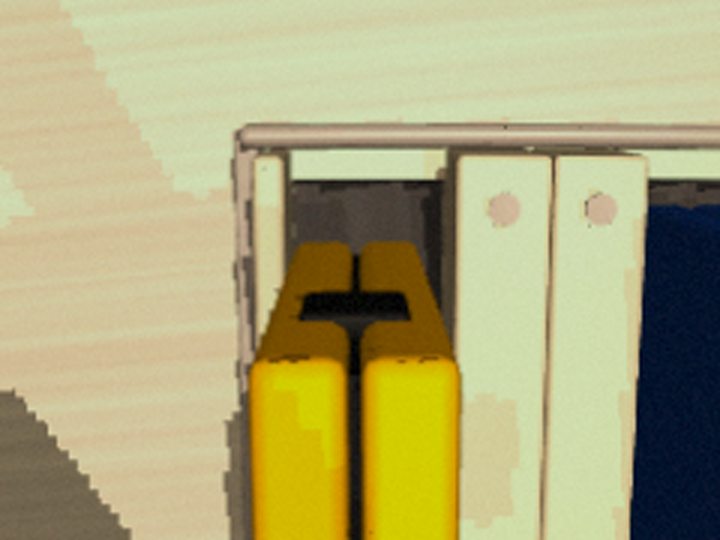

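>>> apply_moves([
  [0.003, 0.001, 0, -0.004],
  [0.003, 0.002, 0.01, -0.004],
  [0.003, 0.002, 0.022, -0.004],
  [0.003, 0.002, 0.034, -0.004],
  [0.003, 0.002, 0.035, -0.004],
])

```text
time: 34.25
tcp_pos: [0.5239, 0.2187, 0.115]
tcp_rot: [-2.294, -2.103, 0.035]
ft_force: [0.5, -0.6, -1.1]
gripper_width: 0.0196
```

```bash
python3 plan.py 0.5245 0.2193 0.085 85
python3 - <<'E'
from rack import *
c=cam('wrist'); crop(c,200,100,240,180,3,"w30a")
E
```

```text
t 34.25 pos [0.5239 0.2187 0.115 ] yaw 85.03 tilt 2.13 width 0.0196 F [ 0.5 -0.6 -1.1]
d [0.0005 0.0016 0.0299] twist 0.0005 rows>= 0.6
```

View pics/w30a.png

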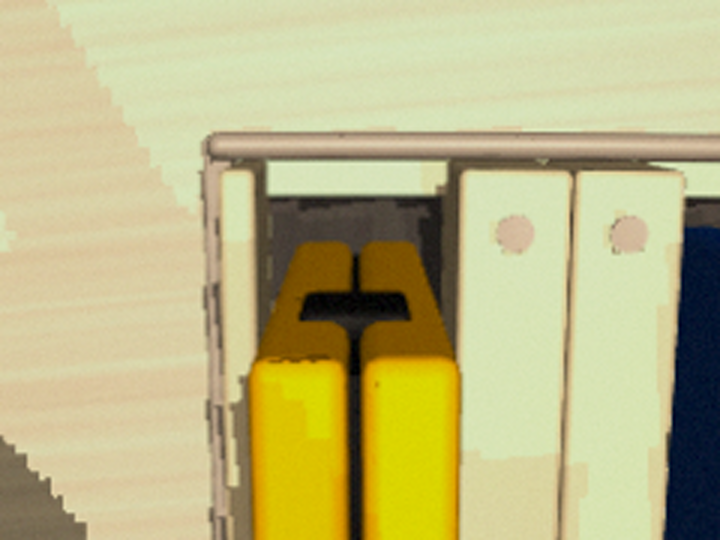

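Slot centre is at crop 359 and the box at 357. Lowering.

>>> apply_moves([
  [0.0005, 0.0015, 0.008, 0],
  [0.0005, 0.0015, 0.016, 0],
  [0.0005, 0.0015, 0.024, 0],
  [0.0005, 0.0015, 0.0295, 0],
  [0.0005, 0.0015, 0.03, 0],
])

```text
time: 34.8
tcp_pos: [0.5249, 0.2195, 0.0853]
tcp_rot: [-2.294, -2.104, 0.034]
ft_force: [0.1, 0.1, -0.8]
gripper_width: 0.0194
```

>>> apply_moves([
  [0, 0, 0.001, 0],
  [0, 0, 0.002, 0],
  [0, 0, 0.002, 0],
])

```text
time: 35.1
tcp_pos: [0.5248, 0.2196, 0.085]
tcp_rot: [-2.294, -2.104, 0.032]
ft_force: [-4.2, -0.8, 10.1]
gripper_width: 0.0195
```

```bash
python3 plan.py 0.5245 0.2193 0.085 85
```

```text
t 35.10 pos [0.5248 0.2196 0.085 ] yaw 85.03 tilt 2.03 width 0.0195 F [-4.2 -0.8 10.1]
d [-0.0003 -0.0003  0.    ] twist 0.0005 rows>= 0.0
```

>>> apply_moves([
  [0, 0, -0.0005, 0],
  [0, 0, -0.0005, 0],
  [0, 0, -0.0005, 0],
], hand=110)

```text
time: 35.4
tcp_pos: [0.5249, 0.2196, 0.0854]
tcp_rot: [-2.294, -2.104, 0.032]
ft_force: [0.0, -0.5, 0.5]
gripper_width: 0.0486
```

>>> apply_moves([
  [0, 0.0005, -0.015, 0],
  [0, 0.002, -0.05, 0],
  [0, 0.003, -0.085, 0],
  [0, 0.005, -0.13, 0],
  [0, 0.006, -0.16, 0],
])

```text
time: 35.9
tcp_pos: [0.5373, 0.2182, 0.248]
tcp_rot: [-2.295, -2.104, 0.027]
ft_force: [0.4, 0.7, -0.8]
gripper_width: 0.0487
```

>>> apply_moves([
  [0, -0.03, 0, 0],
  [0, -0.06, 0, 0],
  [0, -0.09, 0, 0],
  [0, -0.11, 0, 0],
  [0, -0.11, 0, 0],
])

```text
time: 36.4
tcp_pos: [0.4256, 0.2276, 0.2516]
tcp_rot: [-2.293, -2.106, 0.028]
ft_force: [1.6, -0.7, -0.7]
gripper_width: 0.0485
```

```bash
python3 plan.py 0.3 0.1 0.26 85
python3 - <<'E'
from h import *
c=cam('wrist','w31');c=cam('top','t31');c=cam('scene','s31');crop(c,230,140,240,180,3,'s31a')
E
```

```text
t 36.40 pos [0.4256 0.2276 0.2516] yaw 85.11 tilt 1.91 width 0.0485 F [ 1.6 -0.7 -0.7]
d [-0.1378 -0.1145 -0.0054] twist 0.0019 rows>= 3.6
```

View pics/w31.png

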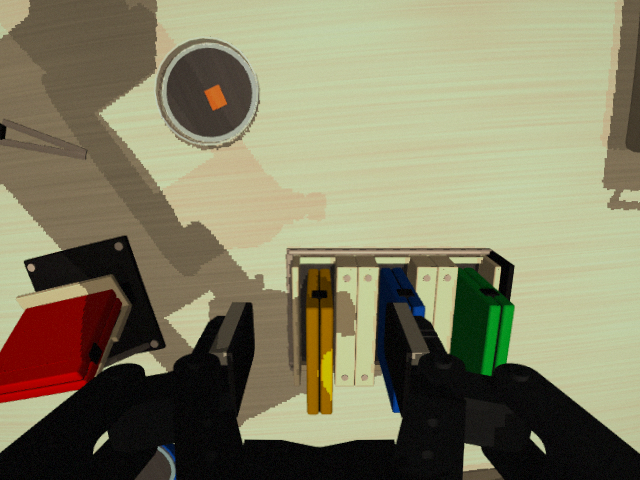

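View pics/t31.png

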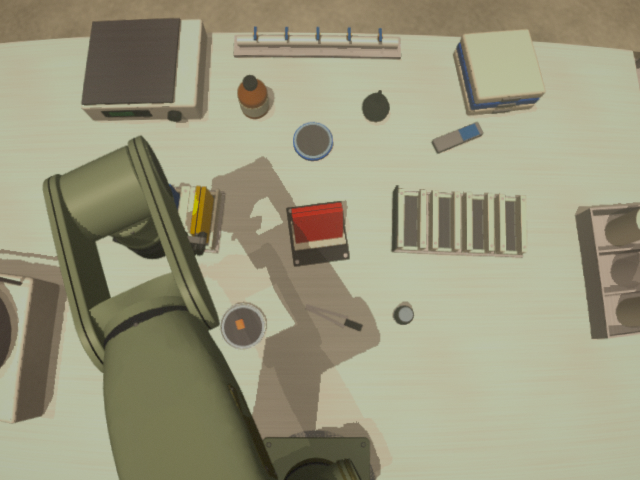

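View pics/s31a.png

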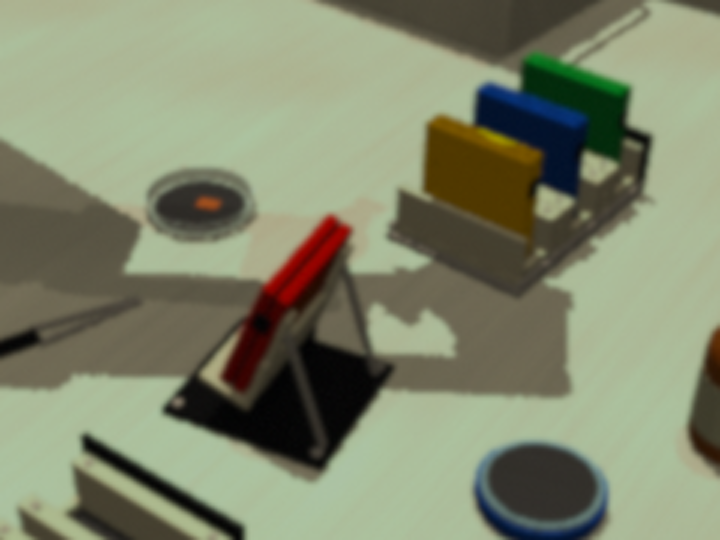

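Everything is in place. One numerical check of red's seat depth, from the t11 top picture and a fresh one.

Run:
```python
from h import *
g=lambda p,s,x0,y0:(np.array(p,float)+.5)/s-.5+[x0,y0]
t=np.load('t11.npy',allow_pickle=True).item()
G=lambda p,z:at_z(t,g(p,7,265,180),z)[:,:2]
L=G([(210,492),(567,447)],.0412);B=G([(218,441),(545,400)],.0364)
d=L[1]-L[0];d/=np.linalg.norm(d);n=np.array([-d[1],d[0]])
print("ledge->box bottom mm",((B-L[0])@n*1e3).round(1),"expect 13.2; side margins",((B[0]-L[0])@d*1e3).round(1),((L[1]-B[1])@d*1e3).round(1),"ledge len",np.linalg.norm(L[1]-L[0]))
T=G([(188,200),(537,155)],.033+.0864-.0034); F=G([(198,270),(546,222)],.033+.0864+.0034)
print("top back edge from ledge front",((T-L[0])@n*1e3).round(1),"expect",22.5+40.9,"top front", ((F-L[0])@n*1e3).round(1),"expect",22.5+22.1)
```

```text
ledge->box bottom mm [14.6 14.6] expect 13.2; side margins 3.9 3.8 ledge len 0.09859636333669107
top back edge from ledge front [64.3 64.9] expect 63.4 top front [44.2 45.5] expect 44.6
```

Red is seated at the right depth and centred (margins 3.9 and 3.8 mm). The arm is clear, so I'm handing in.

```bash
python3 -c "
from station import arm
print(arm.get_state()['time'],arm.get_state()['dq'].round(3),arm.get_state()['ft_force'].round(1)); print(arm.finish_job())"
```

```text
36.55 [-0.009  0.012 -0.009 -0.     0.004  0.003] [-0.4  0.2 -0. ]
the job is handed in; nothing more can be done
None
```

All four mask boxes are at the aligner in run order, and I handed the job in at 36.6 s of the 118 s allowed. No box tipped over.

- **Red (first):** it leans on the ready stand. From the top camera:
  - The side margins are 3.9 and 3.8 mm.
  - It is parallel to the ledge, with a fitted tilt of 0.36 rad against 0.35.
  - Its bottom edge measured 14.6 mm behind the ledge front where 13.2 mm was expected, and the top edges were within 1.5 mm. That fits a full seat within camera error.
- **Green, blue, yellow (second to fourth):** they stand in rack slots 1, 2 and 3, starting at the black plate. Each one reached floor contact within about 0.5 mm of its pick-up height, and the last pictures show all three upright.

**What disagreed:**
- The stand's ledge was about 10 mm further towards -x than I had taken from its base outline. Red touched the support lightly on the first lowering (about 12 N), so I backed off, triangulated the ledge and placed it correctly.
- The two cameras differed by up to about 3 mm, so I relied on positions measured within one picture.
- The tool slowly tilted by up to about 2°, which I could not command back, but it did no visible harm to the placements.

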